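# Strip the spacers from a stool-seat glue-up and check its edge

## Robot

A 6-joint arm with a two-finger parallel gripper is mounted at the origin on the work surface. World frame = base frame: x ahead of the robot, y to its left, z up, the work surface at z = 0. Lengths are in mm, angles in rad, forces in N, time in s.
With the tool pointing down it reaches from about 275 to 750 mm from the base axis. Payload 10.2 kg.
Tool frame: the origin (TCP) lies on the front face of the gripper's body, between the roots of the fingers; the fingertips stand 64 mm ahead of it and the grasp point (between the pads) lies 45 mm ahead of it; x points along the fingers, y is the direction in which the jaws open and shut, and the axes are right-handed (so a half turn about x gives the same grasp; the last joint's range is limited). The gripper opens to 88 mm and grips with 3 to 60 N. Pads are 18 mm wide; open, the fingers measure 123 mm over their backs; the gripper's body (75 mm by 187 mm) begins 45 mm behind the grasp point.
Start: joints at [0.939, 0.313, 1.498, -0, 1.331, -0.223], TCP at [208.705, 481.74, 302.72] pointing down, gripper open.
Joint ranges: [-2.94, 2.94], [-0.97, 2.17], [0.19, 2.56], [-1.23, 4.37], [0.02, 3.11], [-2.88, 2.88]. Speed limits (rad/s): [2.39, 2.39, 3.01, 3.14, 3.14, 3.14].

## Interface

Orientations are given as a rotation vector (axis times angle).
In Python, from cell import read_state, grab_frame, close_job, search_frame, cut_out, pinpoint gives the robot as it stands.
- The arm moves only by the shell command python3 -m creep 'ROWS'. ROWS is JSON, a list of rows, each a list of 5 numbers: the opening, from -1 (shut) to 1 (fully open), so that 0 is half open, then the shift along the world's x, y, z in units of 0.1 m (1.0 is 0.1 m), then the turn about the world's z in units of pi rad (1.0 is pi rad). In form: [[grip, dx, dy, dz, twist], ...]. A call has 1 to 8 rows; each row is the pose to reach, as a shift and turn from the pose commanded when the call began, turning the shorter way round; what a row does not reach only later rows make up. A row lasts 1/10 s, in which the tool goes at most 50 mm and 8.59 degrees, less where a joint would pass 70% of its speed; a pose out of reach is approached as far as the arm can. A call with a number of a shift or a turn outside -1 to 1 is refused whole. A call with a gripper value outside its range is refused whole. The fingers move at their own pace and stop on an object; the grip force is fixed at half the most. Time passes only in rows, so rows that repeat a pose let the fingers close. It gives the time, the measured TCP pose, the force and the opening at its end, in the units of the state.
- read_state(): the state, without advancing time (a new reading comes with each control period).
- grab_frame(name): name is "scene" or "top" or "wrist"; returns a dict with "color" (420x560x3 uint8, red, green, blue), "range_z" (420x560 float32, mm along the optical axis (not along the pixel's ray), 0 where there is no reading), "fov_y" (degrees; the focal length in pixels is half the picture's height over the tangent of half this angle, whatever the lens; pixels are square), "cx", "cy" (the principal point, pixels), "world_to_cam" (4x4, takes a point from world to camera coordinates); the wrist camera has in their place "hand_eye" (4x4, takes a point from camera to tool coordinates, whose origin is the TCP and whose axes are the tool frame's). Camera axes: x right, y down, z forward; pixel columns grow to the right and rows downward; lengths in mm; the calibration is good to about 2 mm. A picture is of the moment at which its call begins: read the wrist's pose just before it.
- close_job(): hands the job in, once; it reports no verdict.
Trained networks look in a picture, given as the dict that the camera call returned (one of the last four; its "shot" number tells which), for a name from the list of things; names that differ only in an ending like _2 or _b are one class to them, and where a whole thing is asked for, a point or a joint stands for the part that bears it (a point fixed in the world has none). Each returns a list of dicts, best first, with "confidence" (0 to 1); they miss things now and then, are a little off and sometimes report something else, mostly with a low value. They report only what shows in the picture. A call takes as long as a camera call.
- search_frame(name, picture): "rect" ([left, top, right, bottom] in pixels, round what is visible of it).
- cut_out(name, picture): "region" (420x560 bool, what is visible of it) and "rect" ([left, top, right, bottom] in pixels, round what is visible of it).
- pinpoint(name, picture): "centre" ([column, row] in pixels: a listed point, or the origin of a listed thing).
The state is a dict: "time": time; "qpos": joint angles; "qd": joint speeds; "joint_torque": joint torques, N m; "position": TCP position; "eef_rot": TCP orientation; "contact_force": force on the tool from outside, world axes, zero at the start; "torque": the same for the moment, N m; "grip_width": finger opening in mm.
Only numpy, scipy, OpenCV 4.12 (cv2) and the standard library are available. Lean on these libraries where they do the work, as an engineer would, in place of code of your own. Each camera call takes 0.05 s, during which the arm holds its last target.

## Task

The stool seat is out of the glue-up: put away all the oak spacer plates standing in front of it, hanging them by their holes on the one long hook, the longest first and then each next shorter one, every plate pushed right back against the flange or the plate before it so that all the painted ends can be seen. When the bench in front is clear, lay the aluminium straightedge on the bench flush along the seat's planed front edge, within the length of that edge, and leave it there for the edge check. Do not disturb the other things on the bench.

Things in the scene. Friction and masses are not known exactly. Their poses are not given: they have to be found in the camera images.
- hook_root (a point): Root of the hook: a level steel bar, 10 mm diameter, out of a 68 mm round flange on a fixed post. The point is on the bar's axis at the flange's front face, 215 mm above the bench. Its -x axis points along the bar to the free end, y level sideways, z up. The bar is level for 175 mm, then bends up. The stand's foot under the bar is 140 mm wide, 18 mm high, reaching 157 mm forward of the flange.
- hook_tip (a point): Centre of the hook's bent-up end: 185 mm along the bar from hook_root and 10 mm above the bar's axis; the top of the bent end is 15 mm above that axis, its foremost point 190 mm from the flange. The round post behind the flange is 25 mm thick, its top 20 mm above the bar's axis.
- spacer_210_mid (a point): Centre of the spacer plate 210 mm long (may be absent): an oak plate 210 mm tall x 60 mm wide x 24 mm thick, about 210 g, lower end dipped in red paint, standing on that end on the bench. Its z axis points to its top end, y along its 60 mm width, x through its 24 mm thickness; both faces alike. Base 105 mm below this point.
- spacer_210_hole (a point): Centre of the hanging hole of the 210 mm plate: a round through hole of 32 mm diameter along the plate's x, on the plate's middle line, 35 mm below its top end (70 mm above its centre).
- spacer_190_mid (a point): Centre of the spacer plate 190 mm long (may be absent): an oak plate 190 mm tall x 60 mm wide x 24 mm thick, about 190 g, lower end dipped in yellow paint, standing on that end on the bench. Its z axis points to its top end, y along its 60 mm width, x through its 24 mm thickness; both faces alike. Base 95 mm below this point.
- spacer_190_hole (a point): Centre of the hanging hole of the 190 mm plate: a round through hole of 32 mm diameter along the plate's x, on the plate's middle line, 35 mm below its top end (60 mm above its centre).
- spacer_170_mid (a point): Centre of the spacer plate 170 mm long (may be absent): an oak plate 170 mm tall x 60 mm wide x 24 mm thick, about 170 g, lower end dipped in blue paint, standing on that end on the bench. Its z axis points to its top end, y along its 60 mm width, x through its 24 mm thickness; both faces alike. Base 85 mm below this point.
- spacer_170_hole (a point): Centre of the hanging hole of the 170 mm plate: a round through hole of 32 mm diameter along the plate's x, on the plate's middle line, 35 mm below its top end (50 mm above its centre).
- spacer_150_mid (a point): Centre of the spacer plate 150 mm long (may be absent): an oak plate 150 mm tall x 60 mm wide x 24 mm thick, about 150 g, lower end dipped in green paint, standing on that end on the bench. Its z axis points to its top end, y along its 60 mm width, x through its 24 mm thickness; both faces alike. Base 75 mm below this point.
- spacer_150_hole (a point): Centre of the hanging hole of the 150 mm plate: a round through hole of 32 mm diameter along the plate's x, on the plate's middle line, 35 mm below its top end (40 mm above its centre).
- spacer_130_mid (a point): Centre of the spacer plate 130 mm long (may be absent): an oak plate 130 mm tall x 60 mm wide x 24 mm thick, about 130 g, lower end dipped in white paint, standing on that end on the bench. Its z axis points to its top end, y along its 60 mm width, x through its 24 mm thickness; both faces alike. Base 65 mm below this point.
- spacer_130_hole (a point): Centre of the hanging hole of the 130 mm plate: a round through hole of 32 mm diameter along the plate's x, on the plate's middle line, 35 mm below its top end (30 mm above its centre).
- spacer_110_mid (a point): Centre of the spacer plate 110 mm long (may be absent): an oak plate 110 mm tall x 60 mm wide x 24 mm thick, about 110 g, lower end dipped in black paint, standing on that end on the bench. Its z axis points to its top end, y along its 60 mm width, x through its 24 mm thickness; both faces alike. Base 55 mm below this point.
- spacer_110_hole (a point): Centre of the hanging hole of the 110 mm plate: a round through hole of 32 mm diameter along the plate's x, on the plate's middle line, 35 mm below its top end (20 mm above its centre).
- straightedge_mid (a point): Centre (half-way up) of the straightedge: an aluminium box section 240 mm long (its x axis) x 40 mm wide (y) x 40 mm tall (z), about 250 g, black end caps, lying on the bench, long sides all alike.
- seat_edge (a point): Middle of the planed front edge of the stool seat: a fixed pale slatted seat 300 mm wide (this point's y) x 160 mm deep x 18 mm thick flat on the bench, held from behind by two toggle clamps. The point is on the front face (long edge nearest the robot), 9 mm above the bench; its x axis points level into the seat, square to that edge.
- glue: White glue bottle with an orange cap, 60 mm diameter, 170 mm tall, standing left of the hook stand. Not part of the job; origin at its underside.
- mallet: Mallet 260 mm long lying on the left. Not part of the job; origin at its underside.
- sanding_block: Wood and cork sanding block, 110 x 65 x 42 mm, on the right. Not part of the job; origin at its underside.
- pencil: Flat red carpenter's pencil, 170 mm long, 9 mm thick, lying on the seat. Not part of the job; origin at its underside.
- straightedge: The same straightedge, origin at the middle of its underside.

How it is judged (in metres and radians):
On the way, in this order (a step that is already met when the one before it is completed fails the run):
1. the 210 mm spacer hangs on the hook (x of spacer_210_hole in the frame of hook_root between -0.175 and -0.006 m and y of spacer_210_hole in the frame of hook_root between -0.012 and 0.012 m and z of spacer_210_hole in the frame of hook_root between -0.017 and -0.004 m and angle between spacer_210_mid's own z axis and vertical below 0.2 rad), for 0.2 s.
2. the 190 mm spacer hangs on the hook (x of spacer_190_hole in the frame of hook_root between -0.175 and -0.006 m and y of spacer_190_hole in the frame of hook_root between -0.012 and 0.012 m and z of spacer_190_hole in the frame of hook_root between -0.017 and -0.004 m and angle between spacer_190_mid's own z axis and vertical below 0.2 rad), for 0.2 s.
3. the 170 mm spacer hangs on the hook (x of spacer_170_hole in the frame of hook_root between -0.175 and -0.006 m and y of spacer_170_hole in the frame of hook_root between -0.012 and 0.012 m and z of spacer_170_hole in the frame of hook_root between -0.017 and -0.004 m and angle between spacer_170_mid's own z axis and vertical below 0.2 rad), for 0.2 s.
4. the 150 mm spacer hangs on the hook (x of spacer_150_hole in the frame of hook_root between -0.175 and -0.006 m and y of spacer_150_hole in the frame of hook_root between -0.012 and 0.012 m and z of spacer_150_hole in the frame of hook_root between -0.017 and -0.004 m and angle between spacer_150_mid's own z axis and vertical below 0.2 rad), for 0.2 s.
5. the 130 mm spacer hangs on the hook (x of spacer_130_hole in the frame of hook_root between -0.175 and -0.006 m and y of spacer_130_hole in the frame of hook_root between -0.012 and 0.012 m and z of spacer_130_hole in the frame of hook_root between -0.017 and -0.004 m and angle between spacer_130_mid's own z axis and vertical below 0.2 rad), for 0.2 s.
6. the 110 mm spacer hangs on the hook (x of spacer_110_hole in the frame of hook_root between -0.175 and -0.006 m and y of spacer_110_hole in the frame of hook_root between -0.012 and 0.012 m and z of spacer_110_hole in the frame of hook_root between -0.017 and -0.004 m and angle between spacer_110_mid's own z axis and vertical below 0.2 rad), for 0.2 s.
7. the straightedge lies flush along the seat's front edge (x of straightedge_mid in the frame of seat_edge between -0.023 and -0.018 m and y of straightedge_mid in the frame of seat_edge between -0.033 and 0.033 m and height (world z) of straightedge_mid below 0.024 m and angle between straightedge_mid's own z axis and vertical below 0.06 rad and angle between the x axis of straightedge_mid and the y axis of seat_edge, either way round below 0.02 rad), for 0.2 s.
At the end, for the whole second after the job is handed in: All spacers present hang on the bar, upright within 0.2 rad, longest within 5 mm of the flange, neighbours touching (hole centres under 30 mm apart). The straightedge lies on the bench within 3 mm of the seat edge, parallel within 0.02 rad, its middle within 33 mm of the edge middle, at rest (all of step 1 and all of step 2 and all of step 3 and all of step 4 and all of step 5 and all of step 6 and all of step 7 and x of spacer_210_hole in the frame of hook_root above -0.017 m and distance between spacer_210_hole and spacer_190_hole below 0.03 m and (distance between spacer_210_hole and spacer_170_hole below 0.03 m or height (world z) of spacer_190_hole above -1 m) and (distance between spacer_210_hole and spacer_150_hole below 0.03 m or height (world z) of any of spacer_190_hole, spacer_170_hole above -1 m) and (x of spacer_190_hole in the frame of hook_root above -0.017 m or height (world z) of spacer_210_hole above -1 m) and distance between spacer_190_hole and spacer_170_hole below 0.03 m and (distance between spacer_190_hole and spacer_150_hole below 0.03 m or height (world z) of spacer_170_hole above -1 m) and (distance between spacer_190_hole and spacer_130_hole below 0.03 m or height (world z) of any of spacer_170_hole, spacer_150_hole above -1 m) and (x of spacer_170_hole in the frame of hook_root above -0.017 m or height (world z) of any of spacer_210_hole, spacer_190_hole above -1 m) and distance between spacer_170_hole and spacer_150_hole below 0.03 m and (distance between spacer_170_hole and spacer_130_hole below 0.03 m or height (world z) of spacer_150_hole above -1 m) and (distance between spacer_170_hole and spacer_110_hole below 0.03 m or height (world z) of any of spacer_150_hole, spacer_130_hole above -1 m) and distance between spacer_150_hole and spacer_130_hole below 0.03 m and (distance between spacer_150_hole and spacer_110_hole below 0.03 m or height (world z) of spacer_130_hole above -1 m) and distance between spacer_130_hole and spacer_110_hole below 0.03 m and linear speed of straightedge below 0.02 m/s).
It fails at once if the glue bottle, mallet, sanding block or pencil is moved by more than 4 cm (distance of any of glue, mallet, sanding_block, pencil from where it was at the start of the episode above 0.04 m).
Of spacer_210, spacer_190, spacer_170, spacer_150, spacer_130, spacer_110 only 4 to 6 are there at a start; the rules pass over those that are not, and their reading is None.
At some moment in a run one of straightedge may be knocked a few centimetres aside while the robot is not near it.
It also fails if it takes over 210 s, if anything falls off the work surface, if the arm or the gripper's body presses on something with over 40 N, if the wrist force passes 120 N, or if a joint passes its speed limit or range.

## Working session

There is one attempt and no reset: what is moved stays moved. The work goes in short steps, Python scripts to look and compute and a shell command to move; the robot and the scene stay as the last step left them, time stands still between calls to the robot, and variables do not carry over. Pictures are saved under pics/ and viewed, and the job is handed in when it is done.

```bash
ls; mkdir -p pics; cat > h.py <<'E'
import numpy as np, cv2
from scipy.spatial.transform import Rotation as R
from cell import read_state, grab_frame, close_job, search_frame, cut_out, pinpoint
def K(p):
    f=p["color"].shape[0]/2/np.tan(np.radians(p["fov_y"])/2); return f,p["cx"],p["cy"]
def cloud(p,T=None):
    f,cx,cy=K(p); z=p["range_z"]; v,u=np.mgrid[:z.shape[0],:z.shape[1]]
    P=np.stack([(u-cx)/f*z,(v-cy)/f*z,z],-1)
    if T is None: T=np.linalg.inv(p["world_to_cam"])
    W=P@T[:3,:3].T+T[:3,3]; W[z<=0]=np.nan; return W
def wristT(s,p):
    T=np.eye(4);T[:3,:3]=R.from_rotvec(s["eef_rot"]).as_matrix();T[:3,3]=s["position"]
    return T@p["hand_eye"]
def save(p,n): cv2.imwrite("pics/"+n+".png",p["color"][:,:,::-1])
def proj(p,w,T=None):
    f,cx,cy=K(p); M=p["world_to_cam"] if T is None else np.linalg.inv(T)
    c=M[:3,:3]@np.array(w)+M[:3,3]; return f*c[0]/c[2]+cx,f*c[1]/c[2]+cy
E
python3 - <<'E'
from h import *
s=read_state(); print(s["time"],s["position"],R.from_rotvec(s["eef_rot"]).as_matrix().round(3))
for n in ("scene","top"):
    p=grab_frame(n); save(p,n+"0"); np.save(n+"_c.npy",cloud(p))
    print(n,np.linalg.inv(p["world_to_cam"])[:3].round(2),p["fov_y"])
    for t in ["hook_root","hook_tip","straightedge_mid","seat_edge","glue","mallet","sanding_block"]+["spacer_%d_hole"%k for k in (210,190,170,150,130,110)]+["spacer_%d_mid"%k for k in (210,190,170,150,130,110)]:
        r=pinpoint(t,p)
        for q in r[:2]:
            u,v=np.round(q["centre"]).astype(int); print(t,round(q["confidence"],2),u,v,cloud(p)[min(v,419),min(u,559)].round(0))
E
```

```text
pics
0.0 [208.61497002 481.59602294 302.17404241] [[-0.001  0.398  0.918]
 [-0.001  0.918 -0.398]
 [-1.    -0.001 -0.   ]]
scene [[ 1.80000e-01  6.60000e-01 -7.30000e-01  1.87097e+03]
 [ 9.80000e-01 -1.20000e-01  1.40000e-01 -2.19520e+02]
 [ 1.00000e-02 -7.40000e-01 -6.70000e-01  1.35804e+03]] 43.05103355670257
hook_root 0.83 370 194 [642. 284. 233.]
hook_tip 0.87 344 157 [132. 352.  -4.]
straightedge_mid 0.89 290 251 [662.  19.  35.]
straightedge_mid 0.35 210 249 [ 579. -247.    8.]
seat_edge 0.8 207 249 [ 568. -258.   -0.]
glue 0.64 413 224 [598. 482.  22.]
glue 0.5 207 274 [ 696. -265.   15.]
mallet 0.71 296 175 [469.  75. 204.]
mallet 0.6 383 196 [420. 429.  11.]
sanding_block 0.59 140 249 [ 566. -479.   39.]
spacer_210_hole 0.9 296 176 [468.  75. 199.]
spacer_210_hole 0.58 300 195 [489.  86. 128.]
spacer_190_hole 0.54 266 180 [453. -28. 184.]
spacer_170_hole 0.84 195 196 [ 464. -276.  158.]
spacer_150_hole 0.9 247 197 [ 497. -101.  154.]
spacer_210_mid 0.86 303 194 [479.  99. 123.]
spacer_190_mid 0.67 244 197 [ 492. -111.  152.]
spacer_190_mid 0.62 267 194 [452. -25. 118.]
space
[... 913 characters left out ...]
. 190.]
spacer_190_hole 0.69 384 161 [ 693. -292.   17.]
spacer_170_hole 0.82 387 244 [ 437. -268.  167.]
spacer_170_hole 0.68 380 160 [ 694. -278.   26.]
spacer_150_hole 0.6 319 234 [465. -86. 149.]
spacer_210_mid 0.68 260 236 [457.  73. 216.]
spacer_210_mid 0.34 178 174 [620. 289. 228.]
spacer_190_mid 0.79 292 247 [432. -12.  68.]
spacer_190_mid 0.71 298 246 [431. -27. 190.]
spacer_170_mid 0.62 386 247 [ 429. -266.  162.]
spacer_170_mid 0.59 126 197 [579. 474.  74.]
spacer_150_mid 0.79 320 239 [452. -89. 146.]
spacer_150_mid 0.54 323 236 [460. -97. 150.]
spacer_130_mid 0.31 295 248 [426. -19. 191.]
spacer_110_mid 0.68 179 173 [621. 283. 243.]
spacer_110_mid 0.55 383 161 [ 693. -289.   19.]
```

View pics/scene0.png

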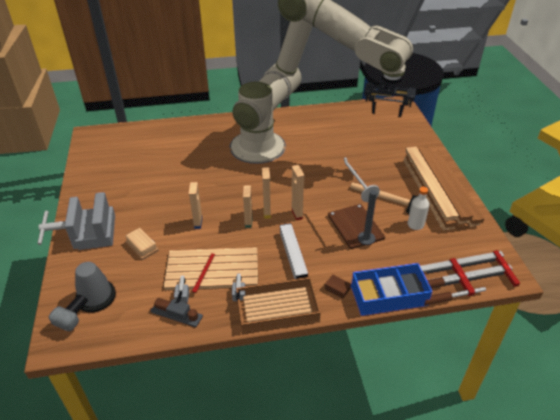

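View pics/top0.png

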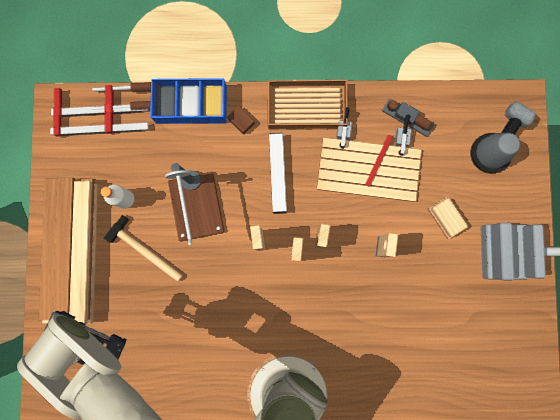

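```bash
python3 -m creep '[[1,0.3,-0.3,0.5,0],[1,0.6,-0.6,1,0],[1,1,-1,1,0]]'; python3 -m creep '[[1,0.4,-0.4,0.3,0],[1,0.8,-0.8,0.5,0],[1,1,-0.9,0.7,0],[1,1,-0.9,0.7,0],[1,1,-0.9,0.7,0]]'
python3 - <<'E'
from h import *
s=read_state(); p=grab_frame("wrist"); save(p,"w1"); print(s["position"],p["hand_eye"].round(2),p["fov_y"])
C=cloud(p,wristT(s,p))
for t in ["hook_root","hook_tip","glue","spacer_210_hole"]:
    for q in pinpoint(t,p)[:2]:
        u,v=np.round(q["centre"]).astype(int); print(t,round(q["confidence"],2),u,v,C[min(v,419),min(u,559)].round(0))
np.save("w1.npy",C)
E
```

```text
time: 2.3
position: [288.5, 402.1, 397.2]
eef_rot: [0.322, 1.544, -0.315]
contact_force: [0.7, -0.4, 0.6]
grip_width: 88.3
time: 2.8
position: [388.7, 311.9, 463.7]
eef_rot: [0.322, 1.547, -0.322]
contact_force: [-0.1, 0.4, -0.3]
grip_width: 88.7
[388.66536375 311.86601016 463.69873958] [[  0.    -0.27   0.96 -81.97]
 [  1.     0.    -0.     0.9 ]
 [ -0.     0.96   0.27 -66.54]
 [  0.     0.     0.     1.  ]] 68.51911699796979
hook_root 0.9 340 362 [616. 293. 221.]
hook_tip 0.73 250 254 [514. 191.  -1.]
hook_tip 0.45 99 282 [424. -12. 113.]
glue 0.82 416 227 [563. 482.  52.]
spacer_210_hole 0.68 207 351 [650.  40.  40.]
```

View pics/w1.png

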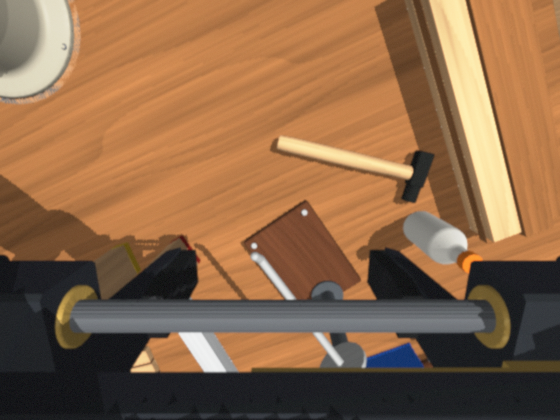

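```bash
python3 -m creep '[[1,0.5,0,0,0],[1,1,0,0,0],[1,1,0,0,0]]'; python3 -m creep '[[1,0.4,-0.2,0,0],[1,0.7,-0.3,0,0],[1,0.7,-0.3,0,0],[1,0.7,-0.3,0,0],[1,0.7,-0.3,0,0]]'
python3 - <<'E'
from h import *
s=read_state(); p=grab_frame("wrist"); save(p,"w2"); print(s["position"],p["hand_eye"].round(2),p["fov_y"])
C=cloud(p,wristT(s,p))
for t in ["hook_root","hook_tip","glue","spacer_210_hole"]:
    for q in pinpoint(t,p)[:2]:
        u,v=np.round(q["centre"]).astype(int); print(t,round(q["confidence"],2),u,v,C[min(v,419),min(u,559)].round(0))
np.save("w2.npy",C)
m=(C[...,2]>210)&(C[...,2]<240)
P=C[m]; 
# above flange region excluded later
for lo in range(400,680,20):
    q=P[(P[:,0]>=lo)&(P[:,0]<lo+20)&(P[:,1]>150)]
    if len(q): print(lo,len(q),q.mean(0).round(1),np.ptp(q,axis=0).round(0))
E
```

```text
time: 3.35
position: [492.4, 312.2, 459.2]
eef_rot: [0.319, 1.552, -0.325]
contact_force: [0.3, -0.5, -1.8]
grip_width: 87.9
time: 3.85
position: [556.9, 283.1, 464.4]
eef_rot: [0.32, 1.547, -0.319]
contact_force: [-0.4, -0.6, -0.7]
grip_width: 88.3
[556.94797391 283.12570387 464.44398568] [[  0.    -0.27   0.96 -81.97]
 [  1.     0.    -0.     0.89]
 [ -0.     0.96   0.27 -66.54]
 [  0.     0.     0.     1.  ]] 68.51911699796979
hook_root 0.85 311 242 [621. 291. 221.]
hook_tip 0.83 206 97 [440. 254. 229.]
hook_tip 0.51 94 176 [459.  96. 201.]
glue 0.62 402 134 [575. 474.  63.]
glue 0.47 39 216 [466. -86.  88.]
spacer_210_hole 0.67 97 182 [466.  96. 203.]
420 31 [438.6 256.9 228.2] [4. 9. 7.]
440 235 [449.6 258.4 222.6] [20. 13. 16.]
460 204 [469.9 262.4 218.8] [20. 14.  7.]
480 194 [490.  266.5 218.9] [20. 13.  7.]
500 186 [510.  270.4 218.9] [20. 13.  8.]
520 179 [529.9 274.4 218.9] [20. 13.  7.]
540 171 [549.9 278.4 218.8] [20. 13.  7.]
560 166 [569.9 282.4 218.8] [20. 14.  7.]
580 158 [589.8 286.3 218.9] [20. 13.  7.]
600 366 [614.7 304.4 222.7] [20. 42. 30.]
620 525 [627.5 287.  228.3] [20. 64. 30.]
640 172 [645.  296.1 234.9] [12. 24.  4.]
```

View pics/w2.png

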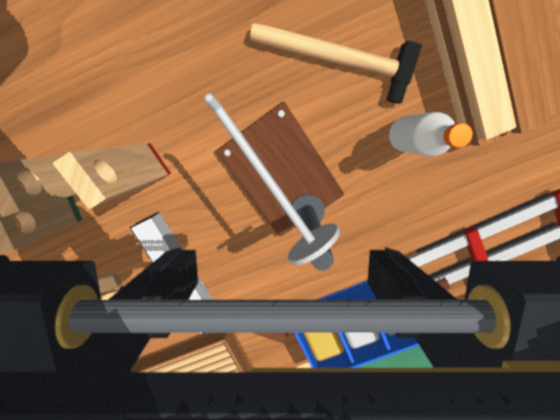

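```bash
python3 -m creep '[[1,-0.1,-0.5,0,0],[1,-0.2,-1,0,0.05],[1,-0.2,-1,0,0.1]]'; python3 -m creep '[[1,0,-0.5,0,0],[1,0,-1,0,0],[1,0,-1,0,0]]';python3 -m creep '[[1,0,-0.5,0,0],[1,0,-0.8,0,0],[1,0,-0.8,0,0],[1,0,-0.8,0,0],[1,0,-0.8,0,0]]'
python3 - <<'E'
from h import *
s=read_state(); p=grab_frame("wrist"); save(p,"w3"); print(s["position"])
C=cloud(p,wristT(s,p))
for t in ["spacer_%d_hole"%k for k in (210,190,170,150,130,110)]:
    for q in pinpoint(t,p)[:1]:
        u,v=np.round(q["centre"]).astype(int); print(t,round(q["confidence"],2),u,v,C[min(v,419),min(u,559)].round(0))
np.save("w3.npy",C)
for H in (210,190,170,150,130,110):
    m=(abs(C[...,2]-H)<5)&(C[...,1]<150)
    n,l,st,_=cv2.connectedComponentsWithStats(m.astype(np.uint8))
    for i in range(1,n):
        if st[i,4]>150:
            q=C[l==i]; r=cv2.minAreaRect(q[:,:2].astype(np.float32)); print(H,st[i,4],np.round(q[:,2].mean(),1),np.round(r[0],1),np.round(r[1],1),round(r[2],1))
E
```

```text
time: 4.4
position: [537.3, 178.9, 464.5]
eef_rot: [0.089, 1.568, -0.09]
contact_force: [0.1, 1.5, 0.6]
grip_width: 88.5
time: 4.7
position: [538.1, 77.9, 463.9]
eef_rot: [0.095, 1.568, -0.097]
contact_force: [-0.8, 1.1, 0.4]
grip_width: 88.0
time: 5.2
position: [538.2, 3.5, 463.9]
eef_rot: [0.091, 1.569, -0.09]
contact_force: [-1.2, 0.3, 0.0]
grip_width: 88.1
[538.17186084   3.46001276 463.92219881]
spacer_210_hole 0.94 343 113 [464.  76. 210.]
spacer_190_hole 0.78 244 94 [431. -26. 190.]
spacer_170_hole 0.71 52 128 [ 439. -269.  154.]
spacer_150_hole 0.75 203 133 [466. -87. 149.]
210 1477 209.7 [457.7  83.7] [59.9 24.4] 7.6
190 1349 189.8 [426.4 -24.2] [24.2 59.9] 84.3
170 1253 169.6 [ 437.8 -279.7] [26.2 59.8] 82.1
150 233 150.4 [ 439.2 -268.4] [ 2.9 59.9] 82.4
150 1001 149.8 [464.8 -98.1] [24.6 59.9] 79.6
110 209 110.0 [ 439.5 -268.5] [ 2.7 59.2] 82.6
```

View pics/w3.png

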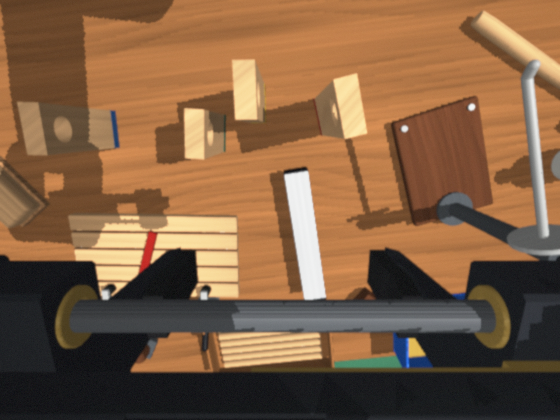

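```bash
python3 -c "
from h import *
print(read_state()['qpos'])"
python3 -m creep '[[1,-0.4,0.4,-0.3,-0.04],[1,-0.8,0.8,-0.6,-0.09],[1,-0.8,0.8,-0.9,-0.14],[1,-0.8,0.8,-1,-0.19],[1,-0.8,0.8,-1,-0.24],[1,-0.8,0.8,-1,-0.29],[1,-0.8,0.8,-1,-0.34],[1,-0.8,0.8,-1,-0.38]]'
python3 -m creep '[[1,0,0,-0.2,-0.04],[1,0,0,-0.4,-0.047],[1,0,0,-0.5,-0.047],[1,0,0,-0.5,-0.047]]'
python3 - <<'E'
from h import *
s=read_state(); M=R.from_rotvec(s["eef_rot"]).as_matrix();print(s["qpos"],s["position"],np.degrees(np.arctan2(M[1,1],M[0,1])))
E
```

```text
[-2.13008314e-01  2.93486843e-01  1.11383169e+00  4.58782768e-05
  1.73426115e+00 -1.66777726e+00]
time: 6.35
position: [458.2, 82.3, 363.8]
eef_rot: [1.006, 1.326, -1.006]
contact_force: [0.3, -0.1, 0.5]
grip_width: 88.1
time: 6.75
position: [458.0, 82.3, 312.9]
eef_rot: [1.111, 1.27, -1.113]
contact_force: [-0.5, 0.4, 0.4]
grip_width: 88.1
[-7.48556648e-02  1.73290356e-01  1.64938735e+00 -1.74679748e-07
  1.32107303e+00 -2.06694637e-01] [457.95335216  82.2819922  312.91605394] 7.553845945329621
```

```bash
python3 -m creep '[[1,0,0.014,-0.4,0],[1,0,0.014,-0.76,0],[1,0,0.014,-0.76,0],[-1,0,0.014,-0.76,0],[-1,0,0.014,-0.76,0],[-1,0,0.014,-0.76,0],[-1,0,0.014,-0.76,0],[-1,0,0.014,-0.76,0]]'
```

```text
time: 7.55
position: [458.6, 83.6, 238.9]
eef_rot: [1.113, 1.267, -1.111]
contact_force: [-0.9, -0.4, 7.4]
grip_width: 59.7
```

```bash
python3 -m creep '[[-1,0,0,0.4,0],[-1,0,0,0.7,0],[-1,0,0,0.7,0.04],[-1,-0.4,0.2,0.7,0.08],[-1,-0.8,0.4,0.7,0.12],[-1,-0.8,0.6,0.7,0.16],[-1,-0.8,0.8,0.7,0.2],[-1,-0.8,0.8,0.7,0.24]]'; python3 -m creep '[[-1,0,0.1,-0.1,0.04],[-1,0,0.3,-0.2,0.08],[-1,0,0.5,-0.26,0.12],[-1,0,0.7,-0.26,0.16],[-1,0,0.8,-0.26,0.2],[-1,0,0.8,-0.26,0.24],[-1,0,0.8,-0.26,0.28],[-1,0,0.8,-0.26,0.28]]'
cat > st.py <<'E'
from h import *
s=read_state(); M=R.from_rotvec(s["eef_rot"]).as_matrix();p=s["position"]
print(s["time"],s["qpos"].round(2) if hasattr(s["qpos"],'round') else s["qpos"],p,np.degrees(np.arctan2(M[1,1],M[0,1])),s["contact_force"],s["grip_width"])
u=np.array([.9808,.1955]); d=np.array(p[:2])-[530,274.4]
print("dist from root",d@u-94.5,"lat",u[0]*d[1]-u[1]*d[0])
E
python3 st.py; python3 - <<'E'
from h import *
p=grab_frame("scene"); save(p,"s2")
E
```

```text
time: 8.35
position: [377.8, 165.1, 308.0]
eef_rot: [0.532, 1.505, -0.531]
contact_force: [-0.4, -0.4, -1.3]
grip_width: 59.7
time: 9.15
position: [378.1, 243.7, 281.8]
eef_rot: [-0.153, 1.566, 0.153]
contact_force: [0.2, 0.1, -1.4]
grip_width: 59.9
9.15 [ 0.31  0.17  1.74 -0.    1.23 -1.45] [378.12996655 243.66500418 281.78956199] 101.175843415434 [ 0.19588621  0.13634716 -1.43475658] 59.86695305299359
dist from root -249.46282048810866 lat -0.45429236357600544
```

View pics/s2.png

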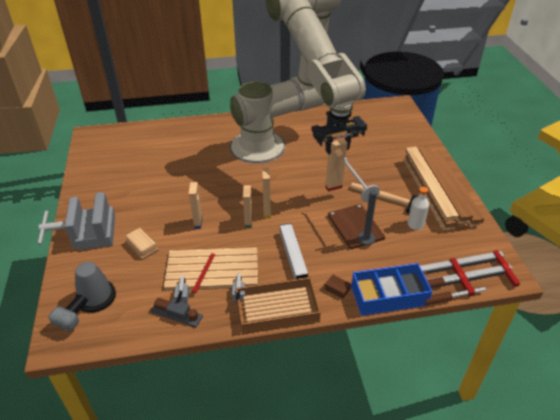

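```bash
python3 -m creep '[[-1,0.196,0.043,0,0],[-1,0.392,0.082,0,0],[-1,0.588,0.121,0,0],[-1,0.785,0.16,0,0],[-1,0.98,0.2,0,0],[-1,0.98,0.2,0,0]]'; python3 st.py
```

```text
time: 9.8
position: [477.6, 263.5, 281.3]
eef_rot: [-0.149, 1.566, 0.149]
contact_force: [-0.1, -0.3, -2.8]
grip_width: 59.5
9.8 [ 0.29  0.37  1.47 -0.    1.3  -1.47] [477.60258269 263.5186981  281.26604296] 100.87298568449958 [-0.10182197 -0.26616866 -2.7667432 ] 59.50332990716811
dist from root -148.0186814148799 lat -0.42868581777425163
```

```bash
python3 -m creep '[[-1,0.196,0.04,0,0],[-1,0.392,0.08,0,0],[-1,0.588,0.12,0,0],[-1,0.785,0.16,0,0],[-1,0.98,0.2,0,0],[-1,0.98,0.2,0,0]]';  python3 -m creep '[[-1,0.1,0.02,0,0],[-1,0.2,0.04,0,0],[-1,0.24,0.048,0,0],[-1,0.28,0.057,0,0],[-1,0.30,0.061,0,0]]'; python3 st.py
```

```text
time: 10.4
position: [574.9, 283.5, 281.1]
eef_rot: [-0.15, 1.566, 0.15]
contact_force: [-0.2, -0.4, -1.3]
grip_width: 59.7
time: 10.9
position: [604.0, 289.7, 281.8]
eef_rot: [-0.152, 1.566, 0.152]
contact_force: [-0.0, -0.3, -1.4]
grip_width: 59.8
10.9 [ 0.27  0.66  1.02 -0.    1.46 -1.49] [603.96549313 289.72927721 281.81794703] 101.07787163227815 [-0.03150894 -0.2633255  -1.36030918] 59.78975256061465
dist from root -18.957770646652975 lat 0.5747011762437708
```

```bash
python3 -m creep '[[-1,0.02,0.003,0,0],[-1,0.04,0.007,0,0],[-1,0.04,0.007,0,0]]'; python3 -m creep '[[-1,0.02,0.003,0,0],[-1,0.02,0.003,0,0]]'; python3 -m creep '[[-1,0.02,0.003,0,0],[-1,0.02,0.003,0,0]]'; python3 st.py
```

```text
time: 11.2
position: [608.3, 290.4, 281.7]
eef_rot: [-0.152, 1.565, 0.152]
contact_force: [0.5, 0.4, -1.4]
grip_width: 59.6
time: 11.4
position: [609.2, 290.6, 281.8]
eef_rot: [-0.153, 1.57, 0.152]
contact_force: [-9.0, -3.1, 0.8]
grip_width: 59.9
time: 11.6
position: [609.7, 290.8, 281.8]
eef_rot: [-0.155, 1.575, 0.152]
contact_force: [-22.2, -7.1, 4.5]
grip_width: 60.1
11.6 [ 0.27  0.68  0.99 -0.    1.48 -1.49] [609.65844905 290.75652014 281.78302858] 101.16704718104188 [-22.21296045  -7.14604243   4.51442964] 60.068352258940344
dist from root -13.173293483736899 lat 0.4692481646127309
```

```bash
python3 -m creep '[[-1,-0.02,-0.004,0,0],[-1,-0.02,-0.004,-0.07,0],[-1,-0.02,-0.004,-0.12,0],[-1,-0.02,-0.004,-0.12,0]]'; python3 -m creep '[[-1,0,0,-0.02,0],[-1,0,0,-0.02,0]]';  python3 -m creep '[[-1,0,0,-0.02,0],[-1,0,0,-0.02,0]]'; python3 st.py
```

```text
time: 12.0
position: [609.2, 290.9, 269.3]
eef_rot: [-0.153, 1.569, 0.153]
contact_force: [-6.7, 0.3, -1.1]
grip_width: 60.0
time: 12.2
position: [609.1, 290.9, 268.0]
eef_rot: [-0.153, 1.569, 0.153]
contact_force: [-8.3, -0.7, 1.7]
grip_width: 59.6
time: 12.4
position: [609.1, 290.9, 267.0]
eef_rot: [-0.153, 1.568, 0.153]
contact_force: [-9.4, -2.1, 7.0]
grip_width: 59.8
12.4 [ 0.27  0.68  1.02  0.    1.44 -1.49] [609.09060052 290.93894669 266.98081898] 101.15982782116515 [-9.39762672 -2.09835068  7.0186023 ] 59.79417654683994
dist from root -13.694574927431788 lat 0.7591865137279559
```

Touching the bar. Release and lift.

```bash
python3 -m creep '[[0.9,0,0,0,0],[0.9,0,0,0,0],[0.9,0,0,0,0],[0.9,0,0,0,0],[0.9,0,0,0.3,0],[0.9,0,0,0.7,0],[0.9,-0.3,-0.1,1,0],[0.9,-0.5,-0.2,1,0]]'; python3 st.py;python3 -m creep '[[0.9,-0.1,0,0.6,0],[0.9,-0.2,0,0.8,0],[0.9,-0.2,0,0.8,0],[0.9,-0.2,0,0.8,0]]'
python3 - <<'E'
from h import *
s=read_state(); p=grab_frame("wrist"); save(p,"w4"); C=cloud(p,wristT(s,p))
q=C[(C[...,2]>232)&(C[...,2]<246)&(C[...,1]>200)&(C[...,0]<645)&(C[...,0]>500)]; print(q.mean(0), cv2.minAreaRect(q[:,:2].astype(np.float32)))
p=grab_frame("scene"); save(p,"s3")
E
```

```text
time: 13.2
position: [559.8, 270.7, 370.1]
eef_rot: [-0.151, 1.558, 0.153]
contact_force: [0.3, 0.6, 0.9]
grip_width: 83.5
13.2 [ 0.26  0.5   1.05  0.    1.58 -1.5 ] [559.79461221 270.67042813 370.14340921] 101.12374105815032 [0.25435046 0.5739107  0.92944232] 83.47090667821955
dist from root -66.00657564374515 lat -9.482810777369822
time: 13.6
position: [540.3, 270.6, 445.8]
eef_rot: [-0.152, 1.565, 0.152]
contact_force: [0.6, -0.2, -0.3]
grip_width: 83.8
[613.84386572 291.73346735 238.26645961] ((621.3082885742188, 293.10858154296875), (48.32965087890625, 60.56663513183594), 11.226009368896484)
```

View pics/w4.png

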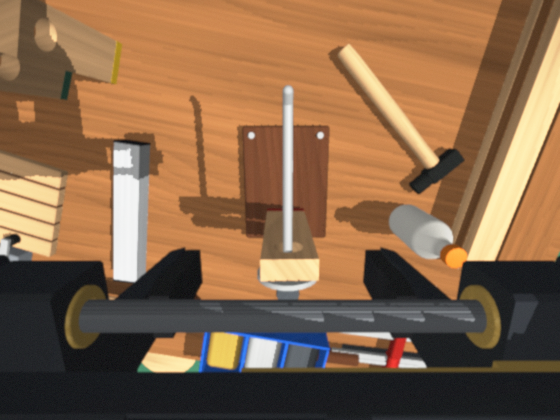

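View pics/s3.png

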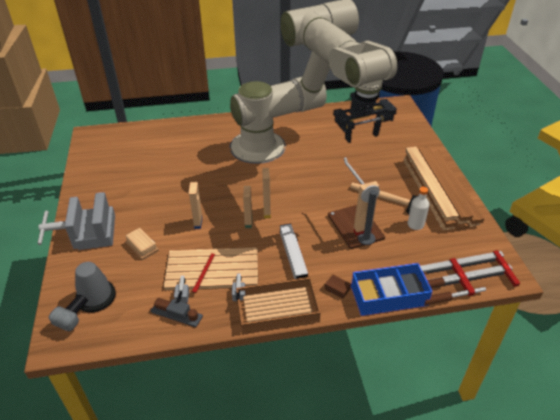

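```bash
python3 -m creep '[[0.9,-0.2,-0.4,0,-0.04],[0.9,-0.4,-0.8,-0.2,-0.09],[0.9,-0.6,-1,-0.4,-0.13],[0.9,-0.6,-1,-0.4,-0.18],[0.9,-0.6,-1,-0.4,-0.2]]'; python3 -m creep '[[0.9,-0.2,-0.4,-0.2,-0.04],[0.9,-0.4,-0.8,-0.4,-0.09],[0.9,-0.54,-1,-0.6,-0.13],[0.9,-0.54,-1,-0.8,-0.18],[0.9,-0.54,-1,-0.8,-0.22]]'; python3 -m creep '[[0.9,0,-0.4,0,-0.04],[0.9,0,-0.8,-0.1,-0.09],[0.9,0,-0.95,-0.3,-0.13],[0.9,0,-0.95,-0.4,-0.173],[0.9,0,-0.95,-0.4,-0.173],[0.9,0,-0.95,-0.4,-0.173]]';python3 st.py
```

```text
time: 14.2
position: [479.8, 169.9, 404.1]
eef_rot: [0.345, 1.546, -0.347]
contact_force: [0.4, 0.1, 0.5]
grip_width: 83.8
time: 14.7
position: [425.2, 70.0, 322.6]
eef_rot: [0.88, 1.391, -0.884]
contact_force: [0.1, 0.2, 0.6]
grip_width: 83.7
time: 15.3
position: [426.2, -24.3, 285.5]
eef_rot: [1.278, 1.164, -1.279]
contact_force: [0.3, 0.0, 0.8]
grip_width: 83.6
15.3 [-0.33  0.11  1.8   0.    1.24 -0.24] [426.21558156 -24.27707046 285.46773663] -5.426003029778158 [0.33598754 0.04459604 0.82733951] 83.55934286157897
dist from root -254.68312487694334 lat -272.65261690003206
```

```bash
python3 -m creep '[[1,0,0,-0.4,0],[1,0,0,-0.685,0],[1,0,0,-0.685,0],[-1,0,0,-0.685,0],[-1,0,0,-0.685,0],[-1,0,0,-0.685,0],[-1,0,0,-0.685,0],[-1,0,0,-0.685,0]]'; python3 -m creep '[[-1,0,0,0.35,0],[-1,0,0,0.65,0],[-1,-0.1,0.2,0.65,0.04],[-1,-0.2,0.4,0.65,0.08],[-1,-0.4,0.6,0.65,0.12],[-1,-0.48,0.8,0.65,0.16],[-1,-0.48,1,0.65,0.2],[-1,-0.48,1,0.65,0.24]]'; python3 -m creep '[[-1,0,0.2,0,0.04],[-1,0,0.4,0,0.08],[-1,0,0.6,0,0.12],[-1,0,0.8,0,0.16],[-1,0,1,0,0.2],[-1,0,1,0,0.24],[-1,0,1,0,0.28],[-1,0,1,0,0.31]]'; python3 -m creep '[[-1,0,0.4,0,0.042],[-1,0,0.67,0,0.042],[-1,0,0.67,0,0.042],[-1,0,0.67,0,0.042]]'; python3 st.py
```

```text
time: 16.1
position: [426.5, -24.5, 218.1]
eef_rot: [1.281, 1.16, -1.28]
contact_force: [-1.2, 0.3, 6.2]
grip_width: 59.9
time: 16.9
position: [377.7, 77.2, 282.4]
eef_rot: [0.709, 1.452, -0.708]
contact_force: [0.1, 0.4, -1.2]
grip_width: 59.5
time: 17.7
position: [378.1, 175.8, 282.2]
eef_rot: [-0.05, 1.571, 0.05]
contact_force: [-0.4, -0.3, -1.1]
grip_width: 59.8
time: 18.1
position: [378.0, 242.6, 282.0]
eef_rot: [-0.151, 1.566, 0.15]
contact_force: [-0.6, -0.7, -1.5]
grip_width: 59.9
18.1 [ 0.31  0.16  1.74 -0.    1.23 -1.45] [377.99532916 242.61740409 282.04611133] 100.98513973678534 [-0.55689099 -0.74715822 -1.51424959] 59.908673366280574
dist from root -249.79967866488633 lat -1.4554569178620227
```

```bash
python3 -m creep '[[-1,0.196,0.053,0,0],[-1,0.392,0.092,0,0],[-1,0.588,0.131,0,0],[-1,0.785,0.17,0,0],[-1,0.98,0.21,0,0],[-1,0.98,0.21,0,0]]'; python3 -m creep '[[-1,0.196,0.04,0,0],[-1,0.392,0.08,0,0],[-1,0.588,0.12,0,0],[-1,0.785,0.16,0,0],[-1,0.98,0.2,0,0],[-1,0.98,0.2,0,0]]';python3 -m creep '[[-1,0.04,0.008,0,0],[-1,0.08,0.016,0,0],[-1,0.08,0.016,0,0]]'; python3 st.py
```

```text
time: 18.7
position: [477.7, 262.5, 281.8]
eef_rot: [-0.148, 1.566, 0.148]
contact_force: [-0.3, 0.3, -2.3]
grip_width: 59.4
time: 19.3
position: [575.1, 282.6, 281.6]
eef_rot: [-0.149, 1.566, 0.148]
contact_force: [-0.3, -0.2, -1.9]
grip_width: 59.7
time: 19.6
position: [582.1, 285.0, 282.5]
eef_rot: [-0.15, 1.565, 0.15]
contact_force: [0.1, 0.2, -1.7]
grip_width: 59.8
19.6 [ 0.27  0.61  1.11 -0.    1.43 -1.49] [582.13312716 285.03267488 282.46466375] 100.9111673670244 [ 0.09085368  0.16205477 -1.68816304] 59.81737523772492
dist from root -41.28914094431519 lat 0.23650116150830236
```

```bash
python3 -m creep '[[-1,0.02,0.003,0,0],[-1,0.04,0.007,0,0],[-1,0.04,0.007,0,0]]'; python3 -m creep '[[-1,0.02,0.003,0,0],[-1,0.02,0.003,0,0]]'; python3 st.py
```

```text
time: 19.9
position: [585.2, 285.8, 282.5]
eef_rot: [-0.151, 1.57, 0.15]
contact_force: [-9.2, -3.6, 2.3]
grip_width: 59.6
time: 20.1
position: [585.7, 285.9, 282.5]
eef_rot: [-0.153, 1.575, 0.149]
contact_force: [-20.8, -7.3, 6.4]
grip_width: 59.7
20.1 [ 0.27  0.62  1.09 -0.    1.44 -1.49] [585.66331579 285.90037879 282.47496967] 100.99959400429337 [-20.75230174  -7.27135488   6.37612959] 59.716801205443055
dist from root -37.657095818204745 lat 0.39739328071987146
```

```bash
python3 -m creep '[[-1,-0.03,-0.006,0,0],[-1,-0.03,-0.006,-0.07,0],[-1,-0.03,-0.006,-0.12,0],[-1,-0.03,-0.006,-0.12,0]]'; python3 -m creep '[[-1,0,0,-0.02,0],[-1,0,0,-0.02,0]]';  python3 -m creep '[[-1,0,0,-0.02,0],[-1,0,0,-0.02,0]]'; python3 st.py
```

```text
time: 20.5
position: [585.1, 285.6, 268.8]
eef_rot: [-0.15, 1.568, 0.149]
contact_force: [-1.9, -0.4, -3.8]
grip_width: 59.8
time: 20.7
position: [585.1, 285.6, 267.9]
eef_rot: [-0.15, 1.567, 0.15]
contact_force: [-4.2, -1.8, -2.2]
grip_width: 59.8
time: 20.9
position: [585.0, 285.7, 266.5]
eef_rot: [-0.15, 1.566, 0.15]
contact_force: [-6.2, -0.3, 1.6]
grip_width: 59.5
20.9 [ 0.27  0.62  1.12  0.    1.4  -1.49] [585.02409025 285.72780037 266.51771012] 100.93735645417965 [-6.24994116 -0.30466533  1.59726685] 59.52117811597884
dist from root -38.31778730965152 lat 0.3530969606867629
```

```bash
python3 -m creep '[[-1,0,0,-0.01,0],[0.9,0,0,-0.01,0],[0.9,0,0,-0.01,0],[0.9,0,0,-0.01,0],[0.9,0,0,0.3,0],[0.9,0,0,0.7,0],[0.9,-0.3,-0.1,1,0],[0.9,-0.5,-0.2,1,0]]'; python3 st.py; python3 -m creep '[[0.9,-0.1,-0.1,0.3,0],[0.9,-0.1,-0.1,0.6,0],[0.9,-0.1,-0.1,0.6,0],[0.9,-0.1,-0.1,0.6,0]]'
python3 - <<'E'
from h import *
s=read_state(); p=grab_frame("wrist"); save(p,"w5"); C=cloud(p,wristT(s,p)); print(s["position"])
q=C[(C[...,2]>232)&(C[...,2]<246)&(C[...,1]>200)&(C[...,0]<645)&(C[...,0]>500)]; print(q.mean(0), cv2.minAreaRect(q[:,:2].astype(np.float32)))
E
```

```text
time: 21.7
position: [535.0, 265.6, 370.5]
eef_rot: [-0.149, 1.558, 0.151]
contact_force: [-0.4, 0.1, 0.5]
grip_width: 83.9
21.7 [ 0.26  0.44  1.14  0.    1.55 -1.5 ] [534.96442412 265.64585883 370.51515654] 100.93331490250328 [-0.35482178  0.09871531  0.52345553] 83.9151443460458
dist from root -91.34232741963473 lat -9.556606579360409
time: 22.1
position: [525.4, 255.6, 426.2]
eef_rot: [-0.149, 1.565, 0.15]
contact_force: [-0.2, -0.1, -0.4]
grip_width: 84.1
[525.40939394 255.60460942 426.17651456]
[592.64562914 287.67218802 238.17871616] ((594.2308349609375, 288.2631530761719), (41.87578201293945, 60.33038330078125), 11.34013843536377)
```

View pics/w5.png

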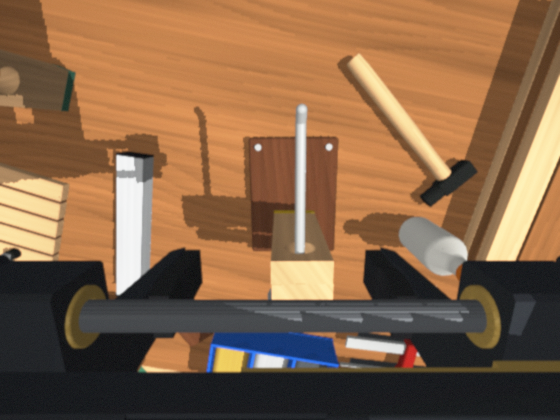

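```bash
python3 -m creep '[[0.9,0,-0.5,0,-0.04],[0.9,0,-1,0,-0.08],[0.9,0,-1,0,-0.1]]'; python3 -m creep '[[0.9,0,-0.5,0,0],[0.9,0,-1,0,0],[0.9,0,-1,0,0]]';python3 -m creep '[[0.9,0,-0.5,0,0],[0.9,0,-1,0,0],[0.9,0,-1,0,0]]';python3 -m creep '[[0.9,0,-0.5,0,0],[0.9,0,-1,0,0],[0.9,0,-1,0,0]]'; python3 -m creep '[[0.9,0,-0.3,0.4,0],[0.9,0,-0.5,0.4,0],[0.9,0,-0.5,0.4,0],[0.9,0,-0.5,0.4,0],[0.9,0,-0.5,0.4,0]]'
cat > plates.py <<'E'
from h import *
import sys
s=read_state(); p=grab_frame("wrist"); save(p,sys.argv[1]); print(s["position"])
C=cloud(p,wristT(s,p)); np.save(sys.argv[1]+".npy",C)
for H in (170,150):
    m=(abs(C[...,2]-H)<5)&(C[...,1]<150)
    n,l,st,_=cv2.connectedComponentsWithStats(m.astype(np.uint8))
    for i in range(1,n):
        if st[i,4]>150:
            q=C[l==i]; r=cv2.minAreaRect(q[:,:2].astype(np.float32)); print(H,st[i,4],np.round(q[:,2].mean(),1),np.round(r[0],1),np.round(r[1],1),round(r[2],1))
E
python3 plates.py w6; python3 st.py
```

```text
time: 22.45
position: [525.6, 151.4, 424.9]
eef_rot: [0.103, 1.57, -0.106]
contact_force: [-0.1, -0.0, 0.0]
grip_width: 84.0
time: 22.75
position: [525.4, 51.2, 424.7]
eef_rot: [0.101, 1.571, -0.102]
contact_force: [0.4, 0.5, 0.3]
grip_width: 83.6
time: 23.05
position: [525.3, -48.5, 424.5]
eef_rot: [0.101, 1.571, -0.101]
contact_force: [0.3, 1.8, -1.3]
grip_width: 83.9
time: 23.35
position: [525.3, -148.1, 424.2]
eef_rot: [0.101, 1.571, -0.1]
contact_force: [0.0, 0.2, 0.4]
grip_width: 83.7
time: 23.85
position: [525.5, -192.9, 465.6]
eef_rot: [0.097, 1.57, -0.095]
contact_force: [0.3, -0.5, 0.1]
grip_width: 83.6
[ 525.50058233 -192.91574822  465.61383072]
170 1132 169.8 [ 437.4 -280.1] [24.5 59.5] 82.3
150 1015 149.7 [464.8 -98.3] [24.5 60.1] 79.9
23.9 [-0.56  0.35  1.03  0.    1.76 -2.01] [ 525.4505671  -193.05250668  465.80909289] 83.00742995099557 [-0.23955115  0.13878521  0.06810893] 83.26140271717097
dist from root -190.34904884910696 lat -457.5880044205416
```

View pics/w6.png

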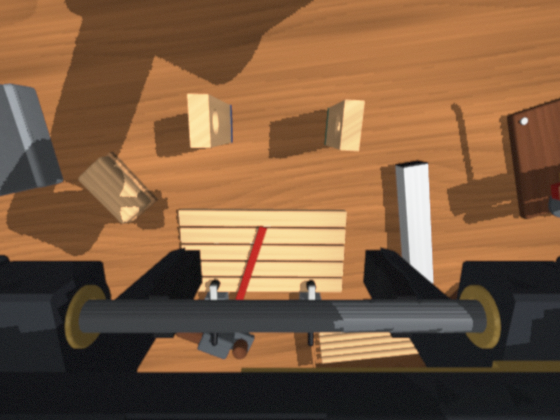

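```bash
python3 -m creep '[[0.9,-0.4,-0.4,-0.3,-0.04],[0.9,-0.88,-0.87,-0.6,-0.085],[0.9,-0.88,-0.87,-0.9,-0.13],[0.9,-0.88,-0.87,-1,-0.175],[0.9,-0.88,-0.87,-1,-0.22],[0.9,-0.88,-0.87,-1,-0.265],[0.9,-0.88,-0.87,-1,-0.31],[0.9,-0.88,-0.87,-1,-0.35]]'; python3 -m creep '[[0.9,0,0,-0.4,-0.04],[0.9,0,0,-0.8,-0.085],[0.9,0,0,-0.9,-0.13],[0.9,0,0,-1,-0.154],[0.9,0,0,-1,-0.154],[0.9,0,0,-1,-0.154],[0.9,0,0,-1,-0.154]]'; python3 st.py
```

```text
time: 24.7
position: [437.4, -280.5, 366.1]
eef_rot: [0.953, 1.352, -0.953]
contact_force: [0.7, -0.5, 0.4]
grip_width: 83.7
time: 25.4
position: [437.5, -281.2, 267.0]
eef_rot: [1.307, 1.142, -1.307]
contact_force: [-0.1, 0.0, -0.1]
grip_width: 83.8
25.4 [-0.8   0.33  1.57  0.    1.24 -0.66] [ 437.46648706 -281.20645092  266.96227491] -7.68592066668756 [-0.12556773  0.04966387 -0.12532385] 83.77356337227499
dist from root -293.8779306437653 lat -526.8485052858125
```

```bash
python3 -m creep '[[1,0,0.01,-0.4,0],[1,0,0.01,-0.7,0],[1,0,0.01,-0.7,0],[-1,0,0.01,-0.7,0],[-1,0,0.01,-0.7,0],[-1,0,0.01,-0.7,0],[-1,0,0.01,-0.7,0],[-1,0,0.01,-0.7,0]]'; python3 -m creep '[[-1,0,0,0.4,0],[-1,-0.2,0,0.8,0],[-1,-0.59,0.2,0.85,0.04],[-1,-0.59,0.5,0.85,0.08],[-1,-0.59,1,0.85,0.12],[-1,-0.59,1,0.85,0.14]]'; python3 -m creep '[[-1,0,0.4,0,0.04],[-1,0,0.8,0,0.08],[-1,0,1,0,0.12],[-1,0,1,0,0.12]]'; python3 -m creep '[[-1,0,0.4,0,0.04],[-1,0,0.8,0,0.08],[-1,0,1,0,0.12],[-1,0,1,0,0.12]]';python3 -m creep '[[-1,0,0.4,0,0.04],[-1,0,0.8,0,0.08],[-1,0,1,0,0.12],[-1,0,1,0,0.12]]'; python3 st.py
```

```text
time: 26.2
position: [437.5, -280.7, 197.3]
eef_rot: [1.308, 1.14, -1.308]
contact_force: [-1.4, -0.4, 6.4]
grip_width: 59.8
time: 26.8
position: [377.6, -176.5, 281.5]
eef_rot: [0.978, 1.341, -0.976]
contact_force: [0.3, -0.8, -1.1]
grip_width: 59.4
time: 27.2
position: [378.0, -78.6, 281.4]
eef_rot: [0.691, 1.458, -0.691]
contact_force: [0.6, -0.4, -1.1]
grip_width: 59.6
time: 27.6
position: [378.3, 20.5, 281.3]
eef_rot: [0.401, 1.533, -0.401]
contact_force: [-0.0, 0.7, -1.4]
grip_width: 59.6
time: 28.0
position: [378.6, 119.9, 281.2]
eef_rot: [0.107, 1.568, -0.107]
contact_force: [-0.2, -0.2, -1.1]
grip_width: 60.0
28.0 [ 0.01  0.05  1.88 -0.    1.22 -1.42] [378.63175448 119.94055712 281.19517652] 82.18736173541856 [-0.16469926 -0.16809755 -1.10559307] 59.97970727913654
dist from root -273.1587962905529 lat -121.901329576622
```

```bash
python3 -m creep '[[-1,0,0.4,0,0.04],[-1,0,0.8,0,0.08],[-1,0,1,0.01,0.105],[-1,0,1,0.01,0.105]]'; python3 -m creep '[[-1,0,0.24,0,0],[-1,0,0.24,0,0],[-1,0,0.24,0,0]]'; python3 st.py
```

```text
time: 28.4
position: [379.0, 219.6, 282.1]
eef_rot: [-0.15, 1.566, 0.15]
contact_force: [-0.4, 0.3, -1.8]
grip_width: 59.9
time: 28.7
position: [378.8, 242.0, 282.1]
eef_rot: [-0.149, 1.566, 0.148]
contact_force: [0.6, -0.3, -1.2]
grip_width: 59.6
28.7 [ 0.31  0.17  1.74 -0.    1.23 -1.45] [378.8237381  242.02900766 282.10101045] 100.85421041130638 [ 0.57785052 -0.2823044  -1.22387786] 59.55498913039222
dist from root -249.10220666981846 lat -2.1945100861321443
```

```bash
python3 -m creep '[[-1,0,0.02,0,0],[-1,0.196,0.06,0,0],[-1,0.392,0.1,0,0],[-1,0.588,0.139,0,0],[-1,0.785,0.178,0,0],[-1,0.98,0.218,0,0],[-1,0.98,0.218,0,0]]'; python3 -m creep '[[-1,0.196,0.04,0,0],[-1,0.392,0.08,0,0],[-1,0.588,0.12,0,0],[-1,0.785,0.16,0,0],[-1,0.785,0.16,0,0],[-1,0.785,0.16,0,0]]'; python3 st.py
```

```text
time: 29.4
position: [477.8, 264.4, 281.8]
eef_rot: [-0.15, 1.566, 0.15]
contact_force: [-0.8, 0.4, -0.9]
grip_width: 60.1
time: 30.0
position: [554.1, 280.8, 282.0]
eef_rot: [-0.152, 1.567, 0.151]
contact_force: [-0.3, 0.3, -1.1]
grip_width: 59.6
30.0 [ 0.28  0.54  1.21 -0.    1.39 -1.48] [554.07340442 280.84432229 282.01623412] 101.05126802538304 [-0.33627687  0.26702037 -1.10561519] 59.561762241693046
dist from root -69.62893993478909 lat 1.614240738131632
```

```bash
python3 -m creep '[[-1,0.03,0,0,0],[-1,0.06,0,0,0],[-1,0.06,0,0,0]]'; python3 -m creep '[[-1,0.02,0.003,0,0],[-1,0.02,0.003,0,0]]';  python3 st.py
```

```text
time: 30.3
position: [560.7, 281.3, 282.4]
eef_rot: [-0.152, 1.565, 0.152]
contact_force: [0.8, -0.9, -1.4]
grip_width: 59.7
time: 30.5
position: [561.8, 281.6, 282.4]
eef_rot: [-0.153, 1.569, 0.152]
contact_force: [-7.7, -2.7, 1.7]
grip_width: 59.4
30.5 [ 0.28  0.56  1.18 -0.    1.4  -1.49] [561.84018096 281.60295063 282.38021672] 101.1260261492189 [-7.68284547 -2.71229129  1.67915277] 59.39247923367317
dist from root -61.86297367091924 lat 0.8398985961926098
```

```bash
python3 -m creep '[[-1,0.02,0.003,0,0],[-1,0.02,0.003,0,0],[-1,-0.01,0,0,0],[-1,-0.01,0,-0.07,0],[-1,-0.01,0,-0.14,0],[-1,-0.01,0,-0.14,0],[-1,-0.01,0,-0.155,0],[-1,-0.01,0,-0.155,0]]'; python3 -m creep '[[-1,0,0,-0.01,0],[-1,0,0,-0.01,0]]';  python3 st.py
```

```text
time: 31.3
position: [561.7, 281.7, 266.5]
eef_rot: [-0.152, 1.566, 0.152]
contact_force: [-1.0, 0.0, -1.8]
grip_width: 59.7
time: 31.5
position: [561.7, 281.7, 265.8]
eef_rot: [-0.152, 1.566, 0.152]
contact_force: [-2.5, -1.4, -0.3]
grip_width: 59.9
31.5 [ 0.28  0.57  1.21  0.    1.36 -1.49] [561.67729595 281.74474029 265.82898125] 101.10310567838226 [-2.47477675 -1.43906402 -0.30063306] 59.858728512940324
dist from root -61.99501140917081 lat 1.0108099165104099
```

```bash
python3 -m creep '[[-1,0,0,-0.01,0],[0.9,0,0,-0.01,0],[0.9,0,0,-0.01,0],[0.9,0,0,-0.01,0],[0.9,0,0,0.3,0],[0.9,0,0,0.7,0],[0.9,-0.3,-0.1,1,0],[0.9,-0.5,-0.2,1,0]]'; python3 -m creep '[[0.9,0,-0.1,0.3,0],[0.9,0,-0.1,0.6,0],[0.9,0,-0.1,0.6,0],[0.9,0,-0.1,0.6,0]]'
python3 - <<'E'
from h import *
s=read_state(); p=grab_frame("wrist"); save(p,"w7"); C=cloud(p,wristT(s,p)); print(s["position"])
q=C[(C[...,2]>232)&(C[...,2]<246)&(C[...,1]>200)&(C[...,0]<645)&(C[...,0]>500)]; print(q.mean(0), cv2.minAreaRect(q[:,:2].astype(np.float32)))
E
python3 st.py
```

```text
time: 32.3
position: [511.4, 261.8, 369.9]
eef_rot: [-0.151, 1.558, 0.153]
contact_force: [0.7, -0.5, 0.2]
grip_width: 83.9
time: 32.7
position: [511.8, 251.7, 425.7]
eef_rot: [-0.152, 1.565, 0.152]
contact_force: [-0.2, -0.6, -0.0]
grip_width: 83.8
[511.83733343 251.70285436 425.66666916]
[576.01280644 284.54550336 238.0861341 ] ((598.083984375, 288.66253662109375), (97.61189270019531, 60.331363677978516), 10.387378692626953)
32.75 [ 0.25  0.37  1.11  0.    1.67 -1.51] [511.77834237 251.74840246 424.80723333] 101.09805986774953 [-0.53992372 -0.45066144 -0.56825082] 83.74489030134716
dist from root -116.80018911765794 lat -18.654352799308516
```

View pics/w7.png

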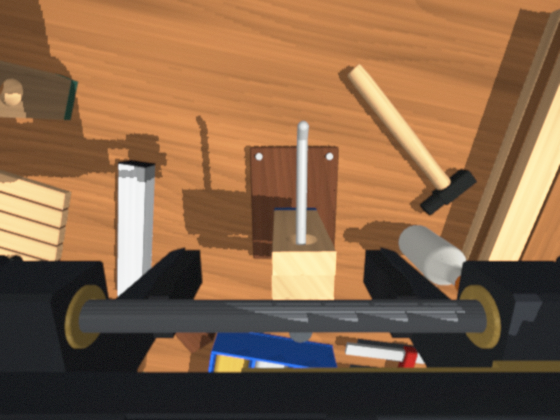

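```bash
python3 -m creep '[[0.9,-0.2,-0.4,0,-0.04],[0.9,-0.47,-0.8,0,-0.085],[0.9,-0.47,-1,0,-0.13],[0.9,-0.47,-1,0,-0.14]]'; python3 -m creep '[[0.9,0,-0.4,0,-0.04],[0.9,0,-0.8,-0.2,-0.085],[0.9,0,-1,-0.4,-0.13],[0.9,0,-1,-0.5,-0.16]]'; python3 -m creep '[[0.9,0,-0.4,0,-0.04],[0.9,0,-0.8,-0.2,-0.085],[0.9,0,-1,-0.4,-0.13],[0.9,0,-1,-0.6,-0.16]]'; python3 -m creep '[[0.9,0,-0.4,-0.2,-0.04],[0.9,0,-0.5,-0.6,-0.085],[0.9,0,-0.5,-0.6,-0.13],[0.9,0,-0.5,-0.6,-0.16],[0.9,0,-0.5,-0.6,-0.16],[0.9,0,-0.5,-0.6,-0.16]]'; python3 st.py
```

```text
time: 33.15
position: [464.2, 149.9, 424.9]
eef_rot: [0.198, 1.563, -0.199]
contact_force: [-0.1, 0.4, -0.2]
grip_width: 83.7
time: 33.55
position: [464.3, 49.7, 373.0]
eef_rot: [0.591, 1.492, -0.593]
contact_force: [0.9, 0.4, 0.1]
grip_width: 84.1
time: 33.95
position: [464.3, -50.3, 313.7]
eef_rot: [0.976, 1.342, -0.978]
contact_force: [-0.4, -0.1, -0.2]
grip_width: 83.7
time: 34.55
position: [464.5, -98.1, 255.2]
eef_rot: [1.341, 1.119, -1.341]
contact_force: [0.3, 0.0, -0.1]
grip_width: 83.7
34.55 [-0.46  0.25  1.71 -0.    1.18 -0.28] [464.53040972 -98.08558691 255.17229296] -10.336308531864494 [ 0.31653636  0.03668596 -0.09096275] 83.68731147857083
dist from root -231.5335063912812 lat -352.53455874184135
```

```bash
python3 -m creep '[[1,0,0,-0.4,0],[1,0,0,-0.78,0],[1,0,0,-0.78,0],[-1,0,0,-0.78,0],[-1,0,0,-0.78,0],[-1,0,0,-0.78,0],[-1,0,0,-0.78,0],[-1,0,0,-0.78,0]]'; python3 -m creep '[[-1,0,0,0.4,0],[-1,0,0,0.8,0],[-1,-0.3,0.2,1,0.04],[-1,-0.6,0.5,1,0.08],[-1,-0.86,1,1,0.12],[-1,-0.86,1,1,0.16]]'; python3 -m creep '[[-1,0,0.4,0.04,0.04],[-1,0,0.8,0.04,0.08],[-1,0,1,0.04,0.12],[-1,0,1,0.04,0.16]]'; python3 -m creep '[[-1,0,0.4,0,0.04],[-1,0,0.8,0,0.08],[-1,0,1,0,0.12],[-1,0,1,0,0.16]]';python3 -m creep '[[-1,0,0.4,0,0.04],[-1,0,0.43,0,0.08],[-1,0,0.43,0,0.12],[-1,0,0.43,0,0.14],[-1,0,0.43,0,0.14]]'; python3 st.py
```

```text
time: 35.35
position: [465.1, -98.4, 178.9]
eef_rot: [1.343, 1.115, -1.342]
contact_force: [-1.7, 0.5, 6.9]
grip_width: 60.0
time: 35.95
position: [376.4, 4.6, 278.0]
eef_rot: [0.965, 1.347, -0.965]
contact_force: [0.6, -0.5, -1.6]
grip_width: 59.8
time: 36.35
position: [378.3, 103.7, 281.9]
eef_rot: [0.579, 1.492, -0.578]
contact_force: [0.4, -0.3, -1.0]
grip_width: 60.2
time: 36.75
position: [378.3, 203.7, 281.8]
eef_rot: [0.187, 1.563, -0.186]
contact_force: [-0.9, -0.6, -1.4]
grip_width: 59.9
time: 37.25
position: [378.6, 244.8, 281.9]
eef_rot: [-0.153, 1.565, 0.153]
contact_force: [0.3, -0.2, -0.9]
grip_width: 59.9
37.25 [ 0.31  0.17  1.74  0.    1.23 -1.45] [378.60055468 244.76465157 281.85165357] 101.14272563581453 [ 0.263244   -0.23238943 -0.89225241] 59.88038245402765
dist from root -248.7862865914633 lat 0.5322418224175856
```

Contact is expected near -86.

```bash
python3 -m creep '[[-1,0.196,0.037,0,0],[-1,0.392,0.076,0,0],[-1,0.588,0.115,0,0],[-1,0.785,0.154,0,0],[-1,0.98,0.193,0,0],[-1,0.98,0.193,0,0]]'; python3 -m creep '[[-1,0.196,0.04,0,0],[-1,0.392,0.08,0,0],[-1,0.53,0.106,0,0],[-1,0.53,0.106,0,0],[-1,0.53,0.106,0,0]]'; python3 st.py;  python3 -m creep '[[-1,0.03,0.006,0,0],[-1,0.05,0.01,0,0],[-1,0.05,0.01,0,0]]'; python3 st.py
```

```text
time: 37.85
position: [478.0, 263.9, 281.3]
eef_rot: [-0.15, 1.566, 0.15]
contact_force: [-0.5, -0.5, -1.2]
grip_width: 59.7
time: 38.35
position: [528.9, 274.5, 281.6]
eef_rot: [-0.152, 1.566, 0.152]
contact_force: [-0.1, 0.3, -2.4]
grip_width: 59.7
38.35 [ 0.28  0.49  1.3   0.    1.35 -1.48] [528.89243757 274.53324601 281.62600591] 101.0663147537862 [-0.11208744  0.31964587 -2.40725242] 59.69117895413794
dist from root -95.5602476386537 lat 0.3472161384582791
time: 38.65
position: [534.7, 275.6, 281.9]
eef_rot: [-0.152, 1.565, 0.152]
contact_force: [0.3, -0.0, -1.5]
grip_width: 59.9
38.65 [ 0.28  0.5   1.28  0.    1.36 -1.48] [534.65614613 275.61154046 281.92693465] 101.09412064402535 [ 0.26686861 -0.01841762 -1.5130111 ] 59.90146815745052
dist from root -89.69639571381526 lat 0.2780023192048058
```

```bash
python3 -m creep '[[-1,0.02,0.004,0,0],[-1,0.02,0.004,0,0]]';  python3 -m creep '[[-1,0.02,0.004,0,0],[-1,0.02,0.004,0,0]]'; python3 st.py
```

```text
time: 38.85
position: [536.8, 276.0, 281.8]
eef_rot: [-0.152, 1.565, 0.152]
contact_force: [-0.2, -0.6, -2.0]
grip_width: 59.6
time: 39.05
position: [538.2, 276.3, 281.7]
eef_rot: [-0.153, 1.568, 0.152]
contact_force: [-6.2, -2.1, 1.1]
grip_width: 59.5
39.05 [ 0.28  0.51  1.27 -0.    1.37 -1.48] [538.17013264 276.32044785 281.66245029] 101.10505283791049 [-6.15215062 -2.0998363   1.09408864] 59.523230101808416
dist from root -86.11128634973834 lat 0.2863143238539885
```

```bash
python3 -m creep '[[-1,0.02,0.004,0,0],[-1,0.02,0.004,0,0],[-1,-0.01,0,0,0],[-1,-0.01,0,-0.07,0],[-1,-0.01,0,-0.14,0],[-1,-0.01,0,-0.14,0],[-1,-0.01,0,-0.155,0],[-1,-0.01,0,-0.155,0]]'; python3 -m creep '[[-1,0,0,-0.01,0],[-1,0,0,-0.01,0]]';  python3 st.py
```

```text
time: 39.85
position: [537.9, 276.4, 266.8]
eef_rot: [-0.152, 1.565, 0.152]
contact_force: [-3.0, -1.5, 6.1]
grip_width: 59.4
time: 40.05
position: [537.8, 276.5, 266.8]
eef_rot: [-0.152, 1.564, 0.152]
contact_force: [-4.2, -1.6, 11.9]
grip_width: 59.7
40.05 [ 0.28  0.52  1.3  -0.    1.33 -1.48] [537.83919743 276.4529866  266.78806776] 101.10748531160793 [-4.17930665 -1.64598243 11.8877253 ] 59.70131718375313
dist from root -86.40995628007852 lat 0.4810061624302264
```

Seated. Release, rise and look at the whole hook.

```bash
python3 -m creep '[[0.9,0,0,0,0],[0.9,0,0,0,0],[0.9,0,0,0,0],[0.9,0,0,0.3,0],[0.9,0,0,0.7,0],[0.9,-0.1,-0.1,1,0],[0.9,-0.1,-0.2,1,0]]'; python3 -m creep '[[0.9,0.2,-0.1,0.3,0],[0.9,0.5,-0.1,0.6,0],[0.9,0.5,-0.1,1,0],[0.9,0.5,-0.1,1,0],[0.9,0.5,-0.1,1,0]]'
python3 - <<'E'
from h import *
s=read_state(); p=grab_frame("wrist"); save(p,"w8"); C=cloud(p,wristT(s,p)); print(s["position"])
q=C[(C[...,2]>235)&(C[...,2]<242)&(C[...,1]>200)&(C[...,0]<645)&(C[...,0]>500)]
u=np.array([.9808,.1955]);d=(q[:,:2]-[622.7,292.9])@u
print(np.histogram(d,np.arange(-120,20,8)), cv2.minAreaRect(q[:,:2].astype(np.float32)))
p=grab_frame("scene"); save(p,"s4")
E
python3 st.py
```

```text
time: 40.75
position: [527.7, 256.6, 369.4]
eef_rot: [-0.152, 1.558, 0.154]
contact_force: [0.4, -0.4, -0.5]
grip_width: 83.5
time: 41.25
position: [578.1, 246.3, 464.2]
eef_rot: [-0.152, 1.566, 0.152]
contact_force: [0.3, 0.6, -0.9]
grip_width: 83.3
[578.09977654 246.29104328 464.24531891]
(array([  0,   0,  61, 496, 495, 474, 465, 458, 468, 426, 450, 417, 413,
       413, 405,  51,  36]), array([-120, -112, -104,  -96,  -88,  -80,  -72,  -64,  -56,  -48,  -40,
        -32,  -24,  -16,   -8,    0,    8,   16])) ((586.3787231445312, 286.6289978027344), (119.81848907470703, 60.762638092041016), 11.015089988708496)
41.35 [ 0.22  0.54  0.76  0.    1.84 -1.55] [577.77597465 246.39769044 463.30285149] 101.10394754655526 [ 1.40754549  0.66523795 -0.28153635] 83.39806873983294
dist from root -53.115775587474424 lat -36.8048682634568
```

View pics/w8.png

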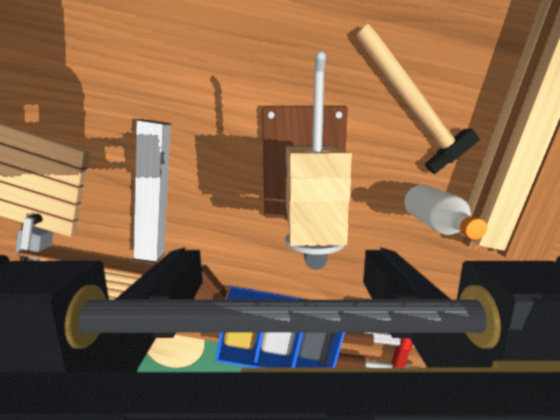

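View pics/s4.png

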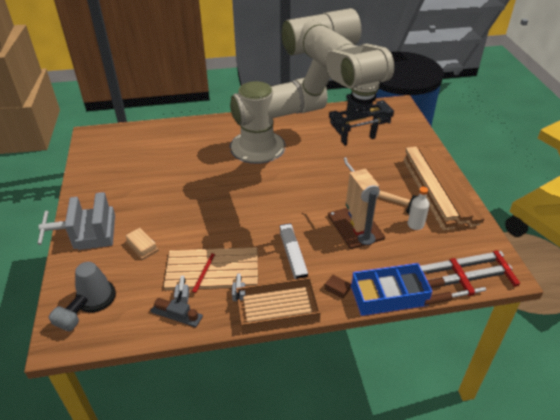

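```bash
python3 -m creep '[[0.9,0.2,-0.4,0,-0.03],[0.9,0.3,-0.8,0,-0.06],[0.9,0.3,-1,0,-0.06]]'; python3 -m creep '[[0.9,0.3,-0.4,0.1,0],[0.9,0.5,-0.8,0.2,0],[0.9,0.5,-1,0.2,0],[0.9,0.5,-1,0.2,0]]';python3 -m creep '[[0.9,0,-0.4,0,0],[0.9,0,-0.8,0,0],[0.9,0,-0.8,0,0],[0.9,0,-0.8,0,0],[0.9,0,-0.8,0,0]]'
cat > se.py <<'E'
from h import *
import sys
s=read_state(); p=grab_frame("wrist"); save(p,sys.argv[1]); print(s["position"])
C=cloud(p,wristT(s,p)); np.save(sys.argv[1]+".npy",C)
X,Y,Z=C[...,0],C[...,1],C[...,2]
for nm,t in (("SE","straightedge"),("SEAT","seat_edge")):
    pass
def rect(m,mn,nm):
    n,l,st,_=cv2.connectedComponentsWithStats(m.astype(np.uint8))
    for i in range(1,n):
        if st[i,4]>mn:
            q=C[l==i]; r=cv2.minAreaRect(q[:,:2].astype(np.float32)); print(nm,st[i,:],np.round(q[:,2].mean(),1),np.round(r[0],1),np.round(r[1],1),round(r[2],2))
rect((abs(Z-40)<4)&(X<900),400,"z40")
m=(abs(Z-18)<4)&(X>480)&(Y<0)&(Y>-420); rect(m,800,"z18")
q=C[m&(X<720)]; e=[]
for y in np.arange(-390,-60,6):
    g=q[abs(q[:,1]-y)<3]
    if len(g)>15: e.append((y,np.percentile(g[:,0],2)))
e=np.array(e); k=np.polyfit(e[:,1]*0+e[:,0],e[:,1],1); print("front edge x=",k,"res",np.round(e[:,1]-np.polyval(k,e[:,0]),1), "yrange",e[0,0],e[-1,0])
E
python3 se.py w9; python3 st.py
```

```text
time: 41.65
position: [608.6, 143.7, 462.9]
eef_rot: [-0.001, 1.574, -0.0]
contact_force: [-0.1, 0.5, -0.2]
grip_width: 83.6
time: 42.05
position: [658.4, 43.7, 483.2]
eef_rot: [-0.001, 1.574, 0.001]
contact_force: [0.4, 0.1, -0.6]
grip_width: 83.7
time: 42.55
position: [657.6, -31.9, 485.1]
eef_rot: [-0.005, 1.571, 0.006]
contact_force: [-0.1, -0.1, -0.1]
grip_width: 83.8
[657.62777389 -31.85380301 485.14662108]
z40 [   0   52   39   69 1456] 41.2 [ 531.4 -474.1] [86.9 62.1] 33.12
z40 [ 306   96   25  142 3313] 39.8 [659.7  30.3] [241.1  39.4] 2.73
z18 [   76   117   175   111 12899] 17.8 [ 672.  -246.9] [300.5 160.1] 82.57
z18 [ 215  258   84   41 2584] 19.5 [873.3 -80.1] [ 86.7 160.3] 0.28
front edge x= [1.19577212e-01 6.23580423e+02] res [22.2  0.9 -1.5 -2.2 -1.4 -2.1 -1.3 -2.  -1.2 -1.8 -1.  -1.8 -0.9 -1.7
 -0.8 -1.6 -0.7 -1.5 -1.3 -1.3 -0.4 -1.2 -0.3 -1.1 -1.3 -0.9 -0.  -0.8
  0.1 -0.6  0.2 -0.5  0.4 -0.3  0.5  0.1  0.7 -0.   0.9  0.1  1.1  0.1
  1.   0.4  1.3  0.6  1.5  0.5  1.7 -0.7  0.2] yrange -390.0 -90.0
42.6 [-0.23  0.65  0.52  0.    1.97 -1.8 ] [657.65441608 -31.82079974 485.22654424] 90.418626084364 [ 0.13652604 -0.75266273  0.7246774 ] 83.93107859613055
dist from root -29.162715061234692 lat -325.29779872801384
```

View pics/w9.png

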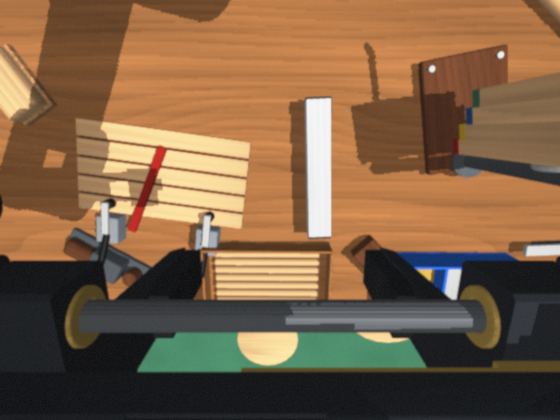

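```bash
python3 - <<'E'
from h import *
C=np.load("w9.npy"); im=cv2.imread("pics/w9.png").astype(int)
c,s_=np.cos(np.radians(-7.43)),np.sin(np.radians(-7.43))
d=C[...,:2]-[592.7,-236.55]; a=d[...,0]*c+d[...,1]*s_; b=-d[...,0]*s_+d[...,1]*c
red=(im[...,2]>120)&(im[...,1]<60)&(im[...,0]<60)&(abs(b)<200)&(a<250)&(a>-50)
print("pencil a",np.nanmin(a[red]),np.nanmax(a[red]),"b at front",b[red&(a<np.nanmin(a[red])+6)],"z",C[...,2][red].mean())
for z0 in (35,60,80):
    m=(C[...,2]>z0)&(abs(b)<150)&(a<200)&(a>-60)
    print(z0,m.sum(), (a[m].min(),b[m].min(),b[m].max(),C[...,2][m].max()) if m.any() else None)
E
```

```text
pencil a 29.579500578108487 187.57010718830287 b at front [-6.76138653 -4.68491238 -2.98511664 -1.71529193  0.31797485 -4.94978874
 -2.68173619 -1.7106946   0.92371729  2.0534142   4.64371507 -5.13199311
 -2.81373004 -1.43521237  0.66998024  1.78510186  3.98876486  5.53346771
  6.99629259 -6.25665207 -3.87619735 -3.26992172 -1.24764071  0.39604253
  2.09402101  3.84475321  5.50537223  7.23566615] z 26.944167988182212
35 3308 (np.float64(12.671567837966297), np.float64(-108.12493369738623), np.float64(149.9999484220237), np.float64(510.94451721754393))
60 2383 (np.float64(12.671567837966297), np.float64(128.90840248414392), np.float64(149.9999484220237), np.float64(510.94451721754393))
80 2383 (np.float64(12.671567837966297), np.float64(128.90840248414392), np.float64(149.9999484220237), np.float64(510.94451721754393))
```

```bash
python3 -m creep '[[1,0.02,0.4,-0.4,0.013],[1,0.02,0.62,-0.8,0.013],[1,0.02,0.62,-1,0.013],[1,0.02,0.62,-1,0.013]]'; python3 -m creep '[[1,0,0,-0.5,0],[1,0,0,-1,0],[1,0,0,-1,0]]';python3 -m creep '[[1,0,0,-0.5,0],[1,0,0,-1,0],[1,0,0,-1,0],[1,0,0,-1,0]]'; python3 st.py
```

```text
time: 43.0
position: [659.1, 30.5, 382.2]
eef_rot: [-0.038, 1.576, 0.039]
contact_force: [-0.7, -0.0, 0.1]
grip_width: 88.1
time: 43.3
position: [658.5, 28.7, 280.3]
eef_rot: [-0.035, 1.581, 0.038]
contact_force: [-0.3, 0.2, -0.4]
grip_width: 88.0
time: 43.7
position: [661.2, 28.3, 189.1]
eef_rot: [-0.037, 1.567, 0.036]
contact_force: [-0.5, 0.2, 0.6]
grip_width: 88.3
43.7 [-0.13  0.71  1.18 -0.    1.25 -1.75] [661.20936816  28.25285924 189.10447108] 92.64142748803911 [-0.46551796  0.20230597  0.59649995] 88.32695349528599
dist from root -13.931617727751131 lat -267.0725471303451
```

```bash
python3 -m creep '[[1,-0.01,0.02,-0.4,0],[1,-0.01,0.02,-0.8,0],[1,-0.01,0.02,-0.8,0],[1,-0.01,0.02,-0.8,0]]'; python3 st.py
python3 - <<'E'
from h import *
s=read_state();p=grab_frame("wrist"); save(p,"w10")
E
```

```text
time: 44.1
position: [660.5, 30.2, 109.3]
eef_rot: [-0.037, 1.566, 0.036]
contact_force: [0.5, 0.3, 0.8]
grip_width: 88.3
44.1 [-0.13  0.8   1.25 -0.    1.09 -1.75] [660.50827425  30.20933718 109.29550424] 92.64289649816247 [0.47600913 0.27710056 0.80971034] 88.26422288897233
dist from root -14.236759196160023 lat -265.0165697149465
```

View pics/w10.png

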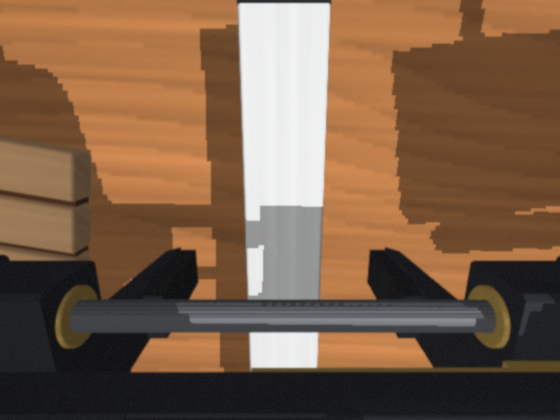

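```bash
python3 -m creep '[[1,0,0,-0.23,0],[1,0,0,-0.23,0],[-1,0,0,-0.23,0],[-1,0,0,-0.23,0],[-1,0,0,-0.23,0],[-1,0,0,-0.23,0],[-1,0,0,-0.23,0]]'; python3 st.py; python3 -m creep '[[-1,0,0,0.4,0],[-1,0,0,0.8,0],[-1,0,0,0.8,0]]'; python3 st.py
```

```text
time: 44.85
position: [658.8, 30.4, 82.6]
eef_rot: [-0.036, 1.57, 0.036]
contact_force: [0.4, 0.7, 0.1]
grip_width: 50.1
44.85 [-0.13  0.83  1.26 -0.    1.05 -1.75] [658.82886805  30.42300298  82.63713081] 92.64289394079258 [0.36567326 0.67212281 0.10973063] 50.09993983786516
dist from root -15.842149132810988 lat -264.478682378423
time: 45.15
position: [660.6, 30.3, 168.3]
eef_rot: [-0.037, 1.561, 0.035]
contact_force: [0.6, 0.7, 0.2]
grip_width: 26.1
45.15 [-0.13  0.73  1.21  0.    1.2  -1.75] [660.61649372  30.27319579 168.31479065] 92.6479383746119 [0.5968013  0.67937174 0.15703441] 26.14298957336965
dist from root -14.118133187797966 lat -264.9750940948248
```

```bash
python3 -m creep '[[1,0,0,0.3,0],[1,0,0,0.7,0],[1,0,0,1,0],[1,0,0,1,0],[1,0,0,1,0]]';python3 -m creep '[[1,0,-0.3,0.5,0],[1,0,-0.6,1,0],[1,0,-0.6,1,0],[1,0,-0.6,1,0],[1,0,-0.6,1,0]]'; python3 -m creep '[[1,0,0,0.5,0],[1,0,0,1,0],[1,0,0,1,0],[1,0,0,1,0],[1,0,0,1,0]]'; python3 se.py w11|grep -v front; python3 st.py
```

```text
time: 45.65
position: [658.6, 30.4, 261.6]
eef_rot: [-0.036, 1.571, 0.036]
contact_force: [0.5, -0.5, 0.1]
grip_width: 64.0
time: 46.15
position: [658.7, -29.3, 359.6]
eef_rot: [-0.035, 1.574, 0.037]
contact_force: [0.1, -0.4, -0.8]
grip_width: 88.2
time: 46.65
position: [659.1, -29.1, 459.0]
eef_rot: [-0.036, 1.576, 0.038]
contact_force: [0.6, 0.6, 0.5]
grip_width: 88.2
[659.09222503 -29.11297458 458.96647153]
z40 [  0  54  25  55 691] 40.8 [ 544.1 -445.2] [36.8 78.2] 80.01
z40 [ 305   97   30  148 3641] 39.8 [659.9  30.7] [239.6  40.2] 2.64
z18 [   64   108   184   124 14309] 17.8 [ 672.  -247.1] [300.8 160.3] 82.59
z18 [ 207  256   87   43 2681] 19.5 [860.4 -80.2] [ 85.6 159.7] 0.19
 -1.5 -1.  -1.6 -1.4 -0.9 -1.7 -1.9 -0.9 -1.6 -1.1 -0.8  0.1 -0.8 -0.2
 -1.  -0.6 -0.   0.6 -0.4  0.2  0.8 -0.2  0.4  1.   0.2  0.6  1.3  0.3
  0.9  1.5  0.5  1.1  1.5  0.8  1.   0.5 -0.4] yrange -390.0 -90.0
46.7 [-0.22  0.64  0.61  0.    1.9  -1.84] [658.99836224 -29.22530618 459.29328236] 92.66751512031786 [-0.0926255  -0.07530181  0.50429335] 88.2511124322165
dist from root -27.33715367004936 lat -323.0148801202628
```

View pics/w11.png

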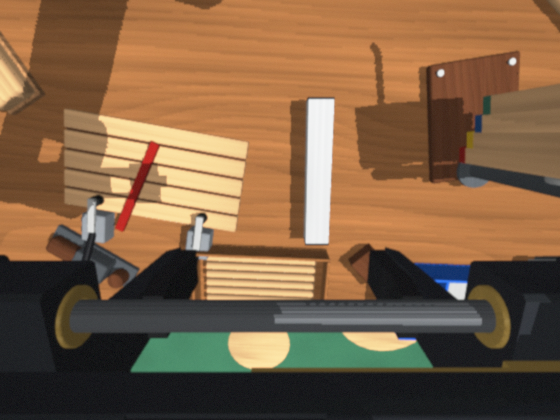

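```bash
python3 -m creep '[[0.5,0.01,0.4,-0.4,0],[0.5,0.01,0.59,-0.8,0],[0.5,0.01,0.59,-1,0],[0.5,0.01,0.59,-1,0]]'; python3 -m creep '[[0.5,0,0,-0.5,0],[0.5,0,0,-1,0],[0.5,0,0,-1,0]]';python3 -m creep '[[0.5,0,0,-0.5,0],[0.5,0,0,-1,0],[0.5,0,0,-1,0],[0.5,0,0,-1,0]]'; python3 -m creep '[[0.5,0,0.01,-0.3,0],[0.5,0,0.01,-0.5,0],[0.5,0,0.01,-0.5,0],[0.5,0,0.01,-0.5,0]]'; python3 st.py
```

```text
time: 47.1
position: [658.9, 30.3, 357.5]
eef_rot: [-0.036, 1.579, 0.038]
contact_force: [1.0, 0.5, 0.5]
grip_width: 66.7
time: 47.4
position: [658.1, 29.1, 256.4]
eef_rot: [-0.034, 1.582, 0.037]
contact_force: [0.1, 0.2, -0.4]
grip_width: 66.3
time: 47.8
position: [661.0, 29.0, 165.7]
eef_rot: [-0.036, 1.567, 0.036]
contact_force: [0.5, 0.3, 1.0]
grip_width: 66.4
time: 48.2
position: [661.2, 30.2, 115.9]
eef_rot: [-0.037, 1.566, 0.036]
contact_force: [-0.3, 0.0, 0.6]
grip_width: 66.6
48.2 [-0.13  0.79  1.24  0.    1.11 -1.75] [661.24302252  30.18055818 115.94588029] 92.63588069800777 [-0.253743    0.01983355  0.57669724] 66.58744634535626
dist from root -13.521744384497211 lat -265.18843944428215
```

```bash
python3 -m creep '[[0.5,-0.01,0,-0.25,0],[0.5,-0.01,0,-0.25,0],[0.5,-0.01,0,-0.25,0]]'; python3 st.py; python3 -m creep '[[-1,0,0,0,0],[-1,0,0,0,0],[-1,0,0,0,0],[-1,0,0,0,0],[-1,0,0,0,0],[-1,0,0,0,0],[-1,0,0,0,0]]'; python3 st.py
```

```text
time: 48.5
position: [659.5, 30.3, 89.5]
eef_rot: [-0.036, 1.568, 0.036]
contact_force: [-0.5, 0.4, 1.4]
grip_width: 65.9
48.5 [-0.13  0.82  1.26  0.    1.06 -1.75] [659.53580125  30.32557663  89.46554802] 92.64031734511347 [-0.49600754  0.4434247   1.37977944] 65.89654938824854
dist from root -15.167835901712976 lat -264.7124435848739
time: 49.2
position: [658.9, 30.5, 87.8]
eef_rot: [-0.036, 1.57, 0.036]
contact_force: [-1.2, 1.0, 5.9]
grip_width: 39.6
49.2 [-0.13  0.82  1.26  0.    1.06 -1.75] [658.92809117  30.46100866  87.84566731] 92.64222447637776 [-1.19754112  0.96884776  5.9381526 ] 39.565409961799844
dist from root -15.737400982920931 lat -264.46080452654184
```

```bash
python3 -m creep '[[-1,0,0,0.4,0],[-1,0,-0.1,0.7,0],[-1,-0.2,-0.5,0.7,-0.04],[-1,-0.4,-1,0.7,-0.08],[-1,-0.6,-1,0.7,-0.12],[-1,-0.8,-1,0.7,-0.16],[-1,-1,-1,0.7,-0.2],[-1,-1,-1,0.7,-0.24]]'; python3 -m creep '[[-1,0,-0.4,0,-0.04],[-1,0,-0.8,0,-0.08],[-1,0,-1,0,-0.12],[-1,0,-1,0,-0.16],[-1,0,-1,0,-0.2],[-1,0,-1,0,-0.24]]';python3 -m creep '[[-1,0,-0.3,0,-0.04],[-1,0,-0.63,0,-0.08],[-1,0,-0.63,0,-0.08],[-1,0,-0.63,0,-0.08],[-1,0,-0.63,0,-0.08]]'; python3 st.py
```

```text
time: 50.0
position: [556.6, -69.4, 156.4]
eef_rot: [0.558, 1.501, -0.559]
contact_force: [0.8, 0.3, -2.6]
grip_width: 39.6
time: 50.6
position: [558.3, -169.7, 156.4]
eef_rot: [1.133, 1.258, -1.134]
contact_force: [0.1, -0.1, -2.7]
grip_width: 39.8
time: 51.1
position: [558.5, -231.7, 156.7]
eef_rot: [1.312, 1.141, -1.313]
contact_force: [-0.4, 0.7, -3.1]
grip_width: 39.8
51.1 [-0.59  0.63  1.42  0.    1.1  -0.45] [ 558.53696852 -231.73227596  156.73688366] -8.071267060589848 [-0.39075667  0.71853104 -3.1064446 ] 39.758190173843076
dist from root -165.4598012226533 lat -501.99351360638406
```

```bash
cat >> st.py <<'E'
c,s_=np.cos(np.radians(-7.42)),np.sin(np.radians(-7.42)); d=np.array(p[:2])-[592.7,-236.6]
print("seat frame a",d[0]*c+d[1]*s_,"b",-d[0]*s_+d[1]*c)
E
python3 -m creep '[[-1,0,0,-0.3,0.004],[-1,0,0,-0.6,0.004],[-1,0,0,-0.6,0.004],[-1,0,0,-0.6,0.004],[-1,0,0,-0.6,0.004]]'; python3 st.py
```

```text
time: 51.6
position: [559.5, -232.6, 99.0]
eef_rot: [1.304, 1.143, -1.303]
contact_force: [-0.0, 0.3, -2.6]
grip_width: 39.9
51.6 [-0.59  0.71  1.45  0.    0.98 -0.46] [ 559.45207803 -232.64807985   99.04657519] -7.400212234709374 [-0.04196268  0.31477332 -2.62906244] 39.871558184039664
dist from root -164.74130147451723 lat -503.0706379733528
seat frame a -33.4798665218444 b -0.37486739710998895
```

```bash
python3 -m creep '[[-1,0,0,-0.05,0],[-1,0,0,-0.09,0],[-1,0,0,-0.09,0],[-1,0,0,-0.09,0]]'; python3 st.py; python3 -m creep '[[-1,0.05,-0.006,0,0],[-1,0.09,-0.012,0,0],[-1,0.09,-0.012,0,0],[-1,0.09,-0.012,0,0]]'; python3 st.py; python3 - <<'E'
from h import *
s=read_state();p=grab_frame("wrist"); save(p,"w12"); p=grab_frame("scene"); save(p,"s5"); cv2.imwrite("pics/s5z.png",cv2.resize(p["color"][215:300,140:330,::-1],None,fx=4,fy=4))
E
```

```text
time: 52.0
position: [558.7, -232.6, 88.3]
eef_rot: [1.304, 1.145, -1.304]
contact_force: [-0.8, 0.5, -3.2]
grip_width: 39.7
52.0 [-0.59  0.72  1.46  0.    0.96 -0.46] [ 558.72447499 -232.60610939   88.29232053] -7.4430274829270235 [-0.82113073  0.4573512  -3.17474451] 39.7300754559747
dist from root -165.44672931499898 lat -502.8872269495852
seat frame a -34.20679686148216 b -0.427212318656192
time: 52.4
position: [567.8, -233.8, 88.2]
eef_rot: [1.304, 1.145, -1.304]
contact_force: [-0.1, 0.3, -3.4]
grip_width: 39.6
52.4 [-0.58  0.74  1.43  0.    0.98 -0.45] [ 567.82046462 -233.75560267   88.17562247] -7.431099983770616 [-0.09822417  0.31644757 -3.43960187] 39.63192778578305
dist from root -156.75010862172405 lat -505.79291592887387
seat frame a -25.038528170162245 b -0.39240791095798677
```

View pics/w12.png

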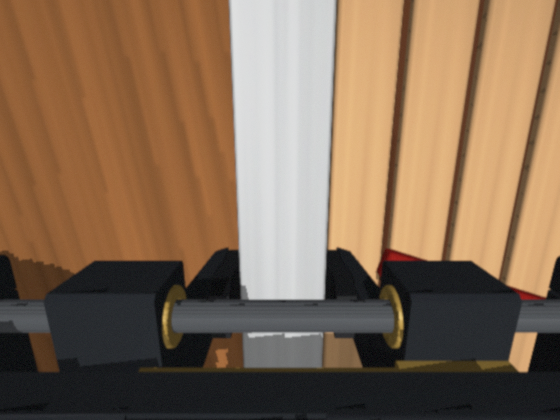

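View pics/s5z.png

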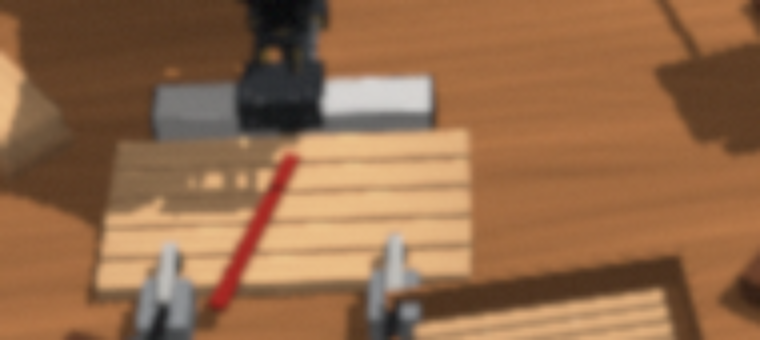

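```bash
python3 -m creep '[[-1,0.02,-0.003,0,0],[-1,0.04,-0.005,0,0],[-1,0.04,-0.005,0,0]]'; python3 st.py; python3 -m creep '[[-1,0.01,-0.001,0,0],[-1,0.01,-0.001,0,0]]';python3 -m creep '[[-1,0.01,-0.001,0,0],[-1,0.01,-0.001,0,0]]'; python3 st.py
```

```text
time: 52.8
position: [571.8, -234.3, 88.3]
eef_rot: [1.304, 1.145, -1.304]
contact_force: [-1.0, 0.1, -3.2]
grip_width: 40.3
52.8 [-0.58  0.74  1.41 -0.    0.99 -0.45] [ 571.76370765 -234.30429509   88.25846061] -7.44094498569944 [-0.99419912  0.13482566 -3.19133913] 40.330144703548825
dist from root -152.98984522770445 lat -507.10197746701107
seat frame a -21.057446193865744 b -0.4272683655437035
time: 53.0
position: [572.0, -234.3, 88.3]
eef_rot: [1.303, 1.147, -1.306]
contact_force: [-6.8, 0.8, 1.1]
grip_width: 40.0
time: 53.2
position: [572.2, -234.4, 88.3]
eef_rot: [1.302, 1.15, -1.308]
contact_force: [-12.5, 1.1, 5.5]
grip_width: 39.3
53.2 [-0.58  0.75  1.41 -0.    0.99 -0.45] [ 572.18671625 -234.39045395   88.29873585] -7.424802351573074 [-12.45323228   1.14853117   5.50162419] 39.28828901459279
dist from root -152.59180245343157 lat -507.2691802617291
seat frame a -20.62685310348326 b -0.45807767838888136
```

```bash
python3 -m creep '[[-1,-0.01,0.001,0,0],[-1,-0.01,0.001,-0.01,0],[-1,-0.01,0.001,-0.01,0],[-1,-0.01,0.001,-0.01,0]]'; python3 -m creep '[[-1,0,0,-0.01,0],[-1,0,0,-0.01,0]]'; python3 st.py
```

```text
time: 53.6
position: [572.0, -234.3, 87.9]
eef_rot: [1.303, 1.147, -1.306]
contact_force: [-9.9, 2.0, 7.1]
grip_width: 40.0
time: 53.8
position: [572.0, -234.3, 87.8]
eef_rot: [1.303, 1.147, -1.306]
contact_force: [-13.0, 3.2, 14.9]
grip_width: 39.3
53.8 [-0.58  0.75  1.41 -0.    0.99 -0.45] [ 571.96590996 -234.32725493   87.79851773] -7.4243567805067245 [-12.95280051   3.23979332  14.93271336] 39.33449412409978
dist from root -152.7960138494753 lat -507.1640270342255
seat frame a -20.853972020387285 b -0.42392318741271495
```

```bash
python3 -m creep '[[0.14,0,0,0,0],[0.14,0,0,0,0],[0.14,0,0,0,0],[0.14,0,0,0,0]]'; python3 -m creep '[[0.14,0,0,0.2,0],[0.14,0,0,0.5,0],[0.14,0,0,0.8,0],[0.14,0,0,1,0]]'; python3 -m creep '[[0.14,0.1,0,0.5,0.04],[0.14,0.3,0,1,0.085],[0.14,0.6,0,1,0.13],[0.14,1,0,1,0.17],[0.14,1,0,1,0.21]]';python3 -m creep '[[0.14,0,0,0.5,0.04],[0.14,0,0,1,0.085],[0.14,0,0,1,0.13],[0.14,0,0,1,0.17],[0.14,0,0,1,0.21],[0.14,0,0,1,0.21],[0.14,0,0,1,0.21]]';python3 st.py
python3 se.py w13
```

```text
time: 54.2
position: [572.9, -234.4, 86.3]
eef_rot: [1.304, 1.145, -1.304]
contact_force: [-0.2, 0.2, -0.4]
grip_width: 50.2
time: 54.6
position: [573.1, -234.6, 188.4]
eef_rot: [1.304, 1.143, -1.303]
contact_force: [-0.7, -0.1, -0.6]
grip_width: 50.2
time: 55.1
position: [675.7, -234.0, 283.6]
eef_rot: [0.806, 1.417, -0.805]
contact_force: [-0.5, 0.1, -1.3]
grip_width: 50.3
time: 55.8
position: [672.8, -234.4, 386.1]
eef_rot: [0.302, 1.55, -0.302]
contact_force: [1.2, 0.8, -0.4]
grip_width: 50.3
55.8 [-0.5   0.78  0.56  0.    1.81 -1.69] [ 672.78455631 -234.3713205   386.1035298 ] 67.97135878841696 [ 1.1946321   0.77357902 -0.40650231] 50.300005288454535
dist from root -53.92170033156293 lat -526.9172919039556
seat frame a 79.12612418592836 b 12.552276389077583
[ 672.78455631 -234.3713205   386.1035298 ]
z40 [ 163   68  184   80 5852] 39.8 [ 573.1 -233.4] [241.4  40.1] 82.55
z40 [  31  104   87   79 3413] 41.5 [ 523.7 -478.2] [104.7  59.2] 32.04
z40 [341 185 170  61 725] 41.0 [770.3 -59.2] [239.8  64.1] 89.81
z18 [ 160   96  212   75 6580] 17.7 [ 623.9 -240.4] [300.1  62.8] 82.56
z18 [ 267  144  117   90 6410] 17.7 [ 711.8 -192.3] [181.8  95.8] 82.35
z18 [ 168  149   92   64 3480] 17.8 [ 645.8 -323.7] [140.3  65. ] 82.64
z18 [ 183  196   75   56 2453] 17.8 [ 708.5 -342.8] [118.7  63. ] 82.26
z18 [ 364  209  113   83 3271] 19.5 [864.8 -78.2] [ 96.4 160.1] 2.77
front edge x= [1.14267348e-01 6.22555604e+02] res [32.3 -0.6 -2.4 -2.6 -2.4 -2.3 -2.4 -1.9 -2.  -1.7 -2.2 -1.8 -1.8 -2.
 -1.5 -1.5 -1.1 -1.8 -1.4 -2.  -1.5 -1.6 -1.5 -1.3 -1.2 -1.2 -0.3 -0.8
  0.1 -0.4 -0.3  0.1  0.   0.2  0.4  0.   0.5  0.1  0.5  1.2  0.4  1.3
  0.4  1.1  0.7  1.4  1.5  1.3  1.3  0.8  0.1] yrange -390.0 -90.0
```

View pics/w13.png

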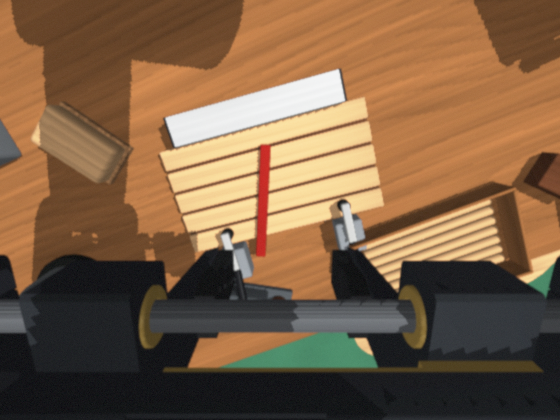

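```bash
python3 - <<'E'
from h import *
p=grab_frame("scene"); save(p,"s6"); cv2.imwrite("pics/s6z.png",cv2.resize(p["color"][140:290,130:440,::-1],None,fx=2.5,fy=2.5))
p=grab_frame("top"); C=cloud(p); q=C[(C[...,2]>230)&(C[...,2]<243)&(C[...,1]>200)&(C[...,0]<645)&(C[...,0]>480)]
print(q.mean(0), cv2.minAreaRect(q[:,:2].astype(np.float32)))
E
```

```text
[576.69423828 285.36138551 237.65160609] ((583.538818359375, 286.71636962890625), (123.70942687988281, 63.175682067871094), 9.390388488769531)
```

View pics/s6z.png

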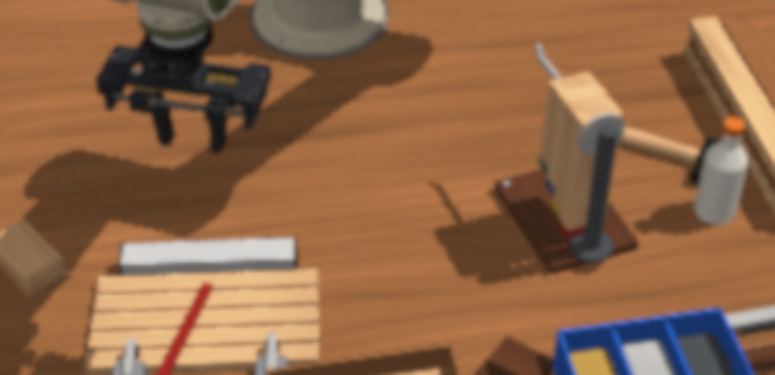

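The picture shows the red, yellow, blue and green painted ends stepped in order on the hook at about (570,200). The straightedge lies against the seat's front edge at (210,255), and the bottle, mallet, block and pencil are where they were. I'm handing the job in.

```bash
python3 -c "
from cell import close_job
print(close_job())"
```

```text
the job is handed in; nothing more can be done
None
```

The job is handed in at about 56 s of the 210 s allowed. All four plates present (210, 190, 170 and 150 mm) hang on the hook, longest first. The straightedge lies flush on the bench along the seat's front edge.

**Plates:** Each plate was pushed back until it touched the flange or the plate before it, then lowered onto the bar. The wrist camera showed one closed stack about 98 mm long for four 24 mm plates, with square tops. The last scene picture showed the red, yellow, blue and green ends stepped in order.

**Straightedge:** After release, the wrist camera put its centre 19.9 mm in front of the seat edge and about 1 mm from the edge's middle. Its angle was within 0.1° of the edge.

**What did not go cleanly:**
- My first grip on the straightedge failed because I lifted before the fingers had closed. A new look showed it had barely moved, and the second grip held.
- One rough line fit of the seat edge was skewed by an outlier, so I used the fitted seat rectangle instead, which agreed across views.
- A last check of the hook from the top camera was coarser (about 3 mm per pixel). Its box also took in the bar tip and flange, so I relied on the wrist camera figures.

The glue bottle, mallet, sanding block and pencil looked unmoved in the last pictures; I did not measure them. The hand-in reports no verdict.

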